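Lay out the parts for a bearing-plate glue-up

ROBOT

A 6-joint arm with a two-finger parallel gripper is mounted at the origin on the work surface. World frame = base frame: x ahead of the robot, y to its left, z up, the work surface at z = 0. Lengths are in m, angles in rad, forces in N, time in s.
With the tool pointing down it reaches from about 0.375 to 0.975 m from the base axis. Payload 3.8 kg.
Tool frame: the origin (TCP) lies on the mounting face of the last link; the fingertips stand 173 mm ahead of it and the grasp point (between the pads) lies 155 mm ahead of it; z points along the fingers, y is the direction in which the jaws open and shut (so a half turn about z gives the same grasp; the last joint's range is limited). The gripper opens to 85 mm and grips with 20 to 120 N. Pads are 22 mm wide; open, the fingers measure 114 mm over their backs; the gripper's body (76 mm by 85 mm) begins 54 mm behind the grasp point. The pads swing forward as they close: fully open they stand 13 mm farther back than shut.
Start: joints at [1.1, 0.264, 1.604, -0, 1.274, -0.037], TCP at [0.284, 0.612, 0.405] pointing down, gripper open.
Joint ranges: [-2.63, 2.63], [-0.94, 2.18], [0.31, 2.57], [-1.31, 4.45], [0, 2.66], [-2.55, 2.55]. Speed limits (rad/s): [2.57, 2.57, 3.14, 3.14, 3.14, 3.14].

INTERFACE

Orientations are given as a rotation vector (axis times angle).
In Python, from workcell import bot, imaging, order gives the robot as it stands. The module is installed in compiled form; this text tells all that it offers.
- The arm moves only by the shell command python3 -m creep 'ROWS' [OPENING] [FORCE]. ROWS is JSON, a list of rows, each an object with "slide": the shift along the tool's x, y, z each as a share of 25 mm, from -1 to 1, a list of three; "angular": the turn, a rotation vector about the tool's x, y, z each as a share of 4 degrees, from -1 to 1, a list of three. A call has 1 to 5 rows; each row shifts and turns the commanded pose from where the row before left it, along the tool's axes as they then stand; what a row does not reach is not made up. A row lasts 1/12 s, in which the tool goes at most 41.7 mm and 7.16 degrees, less where a joint would pass 70% of its speed; a pose out of reach is approached as far as the arm can. A call with a number of a shift or a turn outside -1 to 1 is refused whole. A call with a gripper value outside its range is refused whole. OPENING is the closure, from -1 (fully open) to 1 (shut), set as the call begins (- or left out, the last holds). The fingers move at their own pace and stop on an object; FORCE is the grip in N (left out, the last holds). Time passes only in rows, so rows that do not move let the fingers close. It gives the time, the measured TCP pose, the force and the opening at its end, in the units of the state.
- bot.read_state(): the state, without advancing time (a new reading comes with each control period).
- imaging.read_camera(name): name is "scene" or "top" or "wrist"; returns (picture, depth): 480x640x3 uint8, red, green, blue; 480x640 float32, m along the optical axis (not along the pixel's ray), 0 where there is no reading.
- imaging.camera_model(name): a dict with "fovy" (degrees; the focal length in pixels is half the picture's height over the tangent of half this angle, whatever the lens; pixels are square), "cx", "cy" (the principal point, pixels), "k1" (the pictures are not rectified: a ray, as slopes to the right and down, at radius r is drawn at 1 + k1 r^2 times it, then the intrinsics apply), "camera_from_world" (4x4, takes a point from world to camera coordinates); the wrist camera has in their place "tool_from_camera" (4x4, takes a point from camera to tool coordinates, whose origin is the TCP and whose axes are the flange's). Camera axes: x right, y down, z forward; pixel columns grow to the right and rows downward; lengths in m; the calibration is good to about 2 mm. A picture is of the moment at which its call begins: read the wrist's pose just before it. camera_model takes no time and is no camera call.
- order.finish_job(): hands the job in, once; it reports no verdict.
The state is a dict: "time": time; "q": joint angles; "joint_vel": joint speeds; "joint_torque": joint torques, N m; "tool_pos": TCP position; "tcp_rot": TCP orientation; "wrist_force": force on the tool from outside, world axes, zero at the start; "torque": the same for the moment, N m; "width": opening from 0.0 (shut) to 1.0 (fully open).
Only numpy, scipy, OpenCV 4.12 (cv2) and the standard library are available. Lean on these libraries where they do the work, as an engineer would, in place of code of your own. Each camera call takes 0.05 s, during which the arm holds its last target.

TASK

Lay out the glue-up as one straight, evenly spaced row: the L-shaped jaw flat on the bench halfway between the octagonal plate and the round faceplate, and the straight jaw flat on the bench in line with them, on the faceplate's other side and just as far from it as the L-shaped jaw is, both jaws with their length square across the row. Set the steel bearing flat on the octagonal plate around its wooden stub, then the square block flat and centred on top of the bearing. Leave the small wooden wheel, the upright dowel and the glue bottle where they stand.

Things in the scene. Friction and masses are not known exactly. Their poses are not given: they have to be found in the camera images.
- octagon: Regular octagonal plywood plate, 120 mm across flats, 18 mm thick, fixed to the bench. A round wooden stub (14 mm diameter, chamfered top) stands 10 mm above the plate's top at its centre. Origin: centre of the underside, at bench height; z up. Its x axis is square (within 1 degree) to the line through the centres of this plate and the faceplate.
- faceplate: Round plywood faceplate, 120 mm diameter, 18 mm thick, with a small steel disc (24 mm diameter, 4 mm high) at its centre, fixed to the bench to the left or right of the octagonal plate, centres 270 mm apart (so even spacing in the row is 135 mm). Origin: centre of the underside; z up.
- bearing: Loose steel ball bearing with black seals, a flat ring lying on the bench: 62 mm outside diameter, 30 mm bore, 16 mm thick, about 0.2 kg. Origin: centre of the underside; z is its axis.
- block: Loose square wooden block, 54 x 54 mm, 24 mm thick, with a small hole drawn at its centre. Origin: centre of the underside; x and y square to its sides, z up.
- ljaw: Loose L-shaped wooden clamp jaw lying flat: a long arm 110 x 24 mm, 22 mm thick, with a 25 mm long, 24 mm deep foot standing out sideways (+y) at the arm's +x end. Origin: centre of the underside of the long arm (this is the point that counts for its place); x along the arm, z up. Foot may end up on either side.
- bar: Loose straight wooden clamp jaw lying flat: 110 x 26 mm, 22 mm thick, two dark bolt holes near the ends. Origin: centre of the underside; x along its length, z up.
- wheel: Loose small solid wooden wheel lying flat, 64 mm diameter, 18 mm thick, in the front line among the parts to be moved (their places are about 160 mm apart). Not part of the job. Origin: centre of the underside.
- dowel: Loose short dark dowel standing upright, 34 mm diameter, 40 mm high, about 120 mm beyond the octagonal plate's centre as seen from the robot. Not part of the job. Origin: centre of the underside.
- glue: Closed white glue bottle with orange cap, standing upright beyond the row, 62 mm diameter, 160 mm high. Not part of the job. Origin: centre of the underside.
There are look-alikes about, which are no part of the job. Leave any turquoise look-alike of the bearing alone.

How it is judged:
By the outcome, as a careful person would: the job done as asked, in the order asked, and still so for the second after the job is handed in, with the robot touching nothing.
It also fails if it takes over 96 s, if anything falls off the work surface, if the arm or the gripper's body presses on something with over 40 N, if the wrist force passes 120 N, or if a joint passes its speed limit or range.

## Working session

There is one attempt and no reset: what is moved stays moved. The work goes in short steps, Python scripts to look and compute and a shell command to move; the robot and the scene stay as the last step left them, time stands still between calls to the robot, and variables do not carry over. Pictures are saved under pics/ and viewed, and the job is handed in when it is done.

```bash
mkdir -p pics; ls; cat > h.py <<'E'
import numpy as np, cv2
from workcell import bot, imaging, order
from scipy.spatial.transform import Rotation as R
def model(n):
    m=imaging.camera_model(n); f=240/np.tan(np.radians(m['fovy'])/2); return m,f
def wpose(st=None):
    st=st or bot.read_state(); T=np.eye(4); T[:3,:3]=R.from_rotvec(st['tcp_rot']).as_matrix(); T[:3,3]=st['tool_pos']; return T
def cam_pose(n,T=None):
    m,f=model(n)
    if n=='wrist': return T@np.array(m['tool_from_camera'])
    return np.linalg.inv(np.array(m['camera_from_world']))
def rays(n,px):
    m,f=model(n); px=np.atleast_2d(px).astype(float)
    K=np.array([[f,0,m['cx']],[0,f,m['cy']],[0,0,1]])
    u=cv2.undistortPoints(px.reshape(-1,1,2),K,np.array([m['k1'],0,0,0,0.])).reshape(-1,2)
    return np.c_[u,np.ones(len(u))]
def onplane(n,px,z,T=None):
    C=cam_pose(n,T); d=rays(n,px)@C[:3,:3].T; o=C[:3,3]
    return o+d*((z-o[2])/d[:,2])[:,None]
def project(n,P,T=None):
    m,f=model(n); C=np.linalg.inv(cam_pose(n,T)); p=np.atleast_2d(P)@C[:3,:3].T+C[:3,3]
    s=p[:,:2]/p[:,2:]; r2=(s**2).sum(1,keepdims=True); s=s*(1+m['k1']*r2)
    return s*f+[m['cx'],m['cy']]
def shot(n,name):
    T=wpose(); a,d=imaging.read_camera(n); cv2.imwrite('pics/%s.png'%name,a[:,:,::-1]); np.savez('pics/%s.npz'%name,a=a,d=d,T=T); return a,d,T
E
python3 - <<'E'
from h import *
for n in ('scene','top','wrist'):
    shot(n,n+'0'); m=imaging.camera_model(n); print(n,{k:(np.round(v,3).tolist()) for k,v in m.items()})
print(bot.read_state())
E
```

```text
pics
scene {'fovy': 51.301, 'cx': 314.438, 'cy': 235.3, 'k1': -0.061, 'camera_from_world': [[-0.426, 0.905, 0.005, 0.249], [0.723, 0.344, -0.599, -0.349], [-0.543, -0.252, -0.801, 1.393], [0.0, 0.0, 0.0, 1.0]]}
top {'fovy': 55.503, 'cx': 315.605, 'cy': 233.578, 'k1': -0.027, 'camera_from_world': [[-0.011, -1.0, -0.002, 0.001], [-0.986, 0.012, -0.169, 0.512], [0.169, 0.0, -0.986, 0.825], [0.0, 0.0, 0.0, 1.0]]}
wrist {'fovy': 59.116, 'cx': 321.208, 'cy': 236.513, 'k1': -0.066, 'tool_from_camera': [[0.001, -0.954, -0.301, 0.078], [1.0, 0.001, -0.0, -0.0], [0.0, -0.301, 0.954, 0.031], [0.0, 0.0, 0.0, 1.0]]}
{'time': 0.15, 'q': array([ 1.10014828e+00,  2.64603424e-01,  1.60507215e+00, -2.40373736e-05,
        1.27372258e+00, -3.69049599e-02]), 'joint_vel': array([-0.000769  , -0.00242066, -0.00136848, -0.00139286,  0.0009376 ,
        0.00169048]), 'joint_torque': array([ 5.36654250e-05, -5.15910959e+01, -3.67957449e+01,  5.33053640e-05,
        8.13427730e-03, -1.60114558e-05]), 'tool_pos': array([0.28356951, 0.61225216, 0.40362565]), 'tcp_rot': array([-6.75889958e-01, -3.06758234e+00,  2.75392082e-03]), 'wrist_force': array([-0.14568421, -0.41990002, -0.57515845]), 'torque': array([-0.03158576,  0.01629666,  0.00745724]), 'width': 0.9993100210028376}
```

View pics/top0.png

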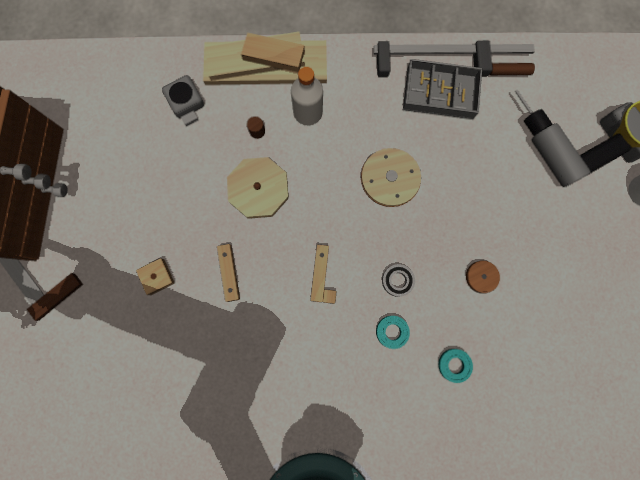

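View pics/scene0.png

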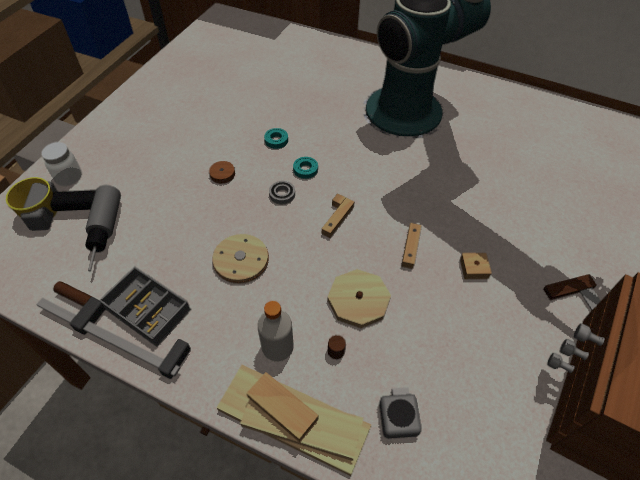

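View pics/wrist0.png

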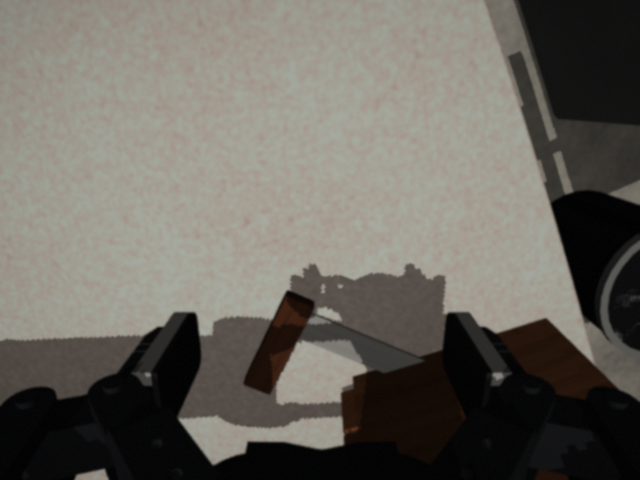

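Top view: octagon (258,187), faceplate (391,177), block (155,275), bar (228,271), L-jaw (321,275), bearing (397,279), wheel (483,276), turquoise rings (393,331) and (456,365), dowel (256,127), glue (307,95).

Could be confused:
- **Bearing:** the steel/black ring at (397,279), the turquoise rings at (393,331) and (456,365), or the wheel at (483,276). I choose (397,279).
- **Block:** (155,275) or the hammer head at (55,297). I choose (155,275).
- **Bar:** (228,271) without a foot, the L-jaw at (321,275) with a foot, or the offcut at (272,50). I choose (228,271).

```bash
python3 - <<'E'
from h import *
D=np.load('pics/top0.npz'); a,d=D['a'],D['d']
cv2.imwrite('pics/crop0.png',cv2.resize(a[230:390,120:520,::-1],None,fx=2,fy=2,interpolation=cv2.INTER_CUBIC))
v,u=np.mgrid[:480,:640]; px=np.c_[u.ravel(),v.ravel()]
r=rays('top',px); C=cam_pose('top'); P=(r*d.reshape(-1,1))@C[:3,:3].T+C[:3,3]; P=P.reshape(480,640,3)
Z=P[...,2]; print('bench z',np.median(Z[380:420,450:600]))
m=((Z>0.011)&(d>0)).astype(np.uint8); m=cv2.morphologyEx(m,cv2.MORPH_OPEN,np.ones((3,3)))
n,l,s,c=cv2.connectedComponentsWithStats(m)
for i in range(1,n):
    if 100<s[i,4]<4000:
        mm=(l==i); zt=np.median(Z[mm]); print(i,c[i].round(1),s[i,4],'ztop %.4f'%zt, P[mm].mean(0).round(4))
np.save('pics/lab.npy',l)
E
```

```text
bench z -0.00047129622290131845
3 [182.4  96.1] 1120 ztop 0.0333 [0.8032 0.2646 0.032 ]
6 [254.9 125.9] 287 ztop 0.0378 [0.735  0.1148 0.0347]
7 [390.9 176.5] 2697 ztop 0.0172 [ 0.6316 -0.1571  0.0173]
8 [257.  186.7] 2901 ztop 0.0169 [0.6136 0.1115 0.017 ]
9 [635.9 188.7] 169 ztop 0.0213 [ 0.6002 -0.6499  0.0219]
10 [227.4 272.8] 796 ztop 0.0207 [0.4418 0.1666 0.0204]
11 [321.1 277.3] 865 ztop 0.0210 [ 0.4311 -0.0143  0.0209]
12 [154.5 276.3] 833 ztop 0.0224 [0.4361 0.3072 0.0221]
13 [483.  276.6] 809 ztop 0.0172 [ 0.4286 -0.3281  0.0172]
14 [398.6 279.9] 601 ztop 0.0149 [ 0.4246 -0.1644  0.0149]
15 [ 52.7 296.6] 852 ztop 0.0144 [0.3992 0.5079 0.0144]
16 [392.9 332.1] 651 ztop 0.0148 [ 0.3256 -0.1494  0.0148]
17 [456.1 365.9] 649 ztop 0.0151 [ 0.2616 -0.2662  0.015 ]
18 [315.9 473.6] 634 ztop 0.0152 [ 0.0753 -0.0002  0.0169]
```

View pics/crop0.png

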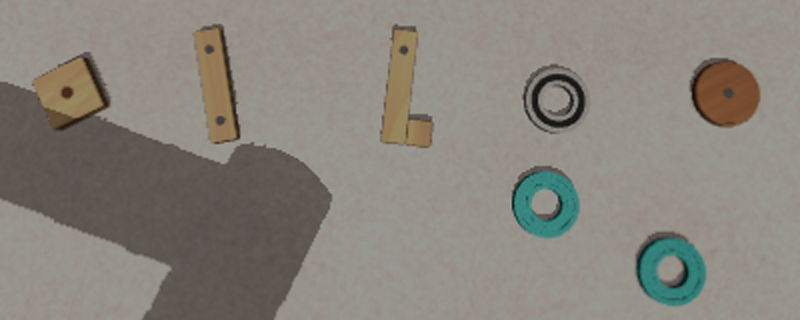

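The crop confirms it: steel bearing with black seal at (555,99), two-hole straight bar at (216,84), L-jaw with foot at (405,87), square block at (70,92). The turquoise rings stay clear. Next, poses.

```bash
python3 - <<'E'
from h import *
l=np.load('pics/lab.npy')
for n,i,zt in (('oct',8,.018),('face',7,.018),('bar',10,.022),('ljaw',11,.022),('block',12,.024),('bearing',14,.016),('wheel',13,.018)):
    c,_=cv2.findContours((l==i).astype(np.uint8),cv2.RETR_EXTERNAL,cv2.CHAIN_APPROX_NONE)
    c=max(c,key=len).reshape(-1,2)
    W=onplane('top',c,zt)[:,:2]*1000
    r=cv2.minAreaRect(W.astype(np.float32)); e=cv2.fitEllipse(W.astype(np.float32))
    print(n,'rect',np.round(r[0],1),np.round(r[1],1),round(r[2],1),'ell',np.round(e[0],1),np.round(e[1],1), cv2.boxPoints(r).round().tolist() if n in('bar','ljaw','block') else '')
T=wpose(); print(T.round(3))
E
```

```text
oct rect [613.9 111.4] [121.4 120. ] 48.7 ell [613.9 111.4] [121.3 122.9] 
face rect [ 632.  -157.4] [116.7 118.9] 88.3 ell [ 631.9 -157. ] [116.9 119.3] 
bar rect [442.9 166.2] [110.2  27.6] 10.0 ell [441.9 166.3] [ 28.2 144.5] [[386.0, 170.0], [391.0, 143.0], [500.0, 162.0], [495.0, 189.0]]
ljaw rect [437.7 -18.1] [ 45.9 111.5] 89.0 ell [429.3 -16.6] [ 45.8 119.9] [[382.0, -40.0], [493.0, -42.0], [494.0, 4.0], [382.0, 6.0]]
block rect [436.  306.6] [55.8 57. ] 25.4 ell [436.  306.7] [62.4 64.6] [[399.0, 320.0], [423.0, 269.0], [473.0, 293.0], [449.0, 344.0]]
bearing rect [ 424.4 -163.9] [60.  61.9] 87.3 ell [ 424.7 -164.4] [59.9 60.5] 
wheel rect [ 428.9 -327.9] [62.7 60. ] 89.2 ell [ 428.6 -327.8] [59.7 61.6] 
[[-0.907  0.42  -0.001  0.284]
 [ 0.42   0.907 -0.002  0.612]
 [ 0.    -0.002 -1.     0.404]
 [ 0.     0.     0.     1.   ]]
```

```bash
cat >> h.py <<'E'
def go(x,y,z,yaw=None):
    "yaw: world angle (deg) of tool y axis wanted. prints turn units (4deg) about tool xyz, then shift units(25mm) in tool axes after turning"
    st=bot.read_state(); T=wpose(st); Rm=T[:3,:3]
    a=np.degrees(np.arctan2(Rm[1,1],Rm[0,1])); 
    if yaw is None: yaw=a
    yy=np.radians((yaw)); y_=np.array([np.cos(yy),np.sin(yy),0]); z_=np.array([0,0,-1.]); x_=np.cross(y_,z_); G=np.c_[x_,y_,z_]
    rv=np.degrees(R.from_matrix(Rm.T@G).as_rotvec())
    s=G.T@(np.array([x,y,z])-T[:3,3])
    print('yaw now %.2f'%a,'pos',T[:3,3].round(4),'turn',(rv/4).round(2),'slide',(s*1000/25).round(2),'mm',(s*1000).round(1),'t %.2f'%st['time'],'F',st['wrist_force'].round(1),'w %.3f'%st['width'])
E
python3 -c "
from h import *
go(.40,-.016,.36,85)"
```

```text
yaw now 65.15 pos [0.2836 0.6123 0.4036] turn [-0.03 -0.01 -4.96] slide [ -6.83 -24.63   1.75] mm [-170.7 -615.7   43.6] t 0.15 F [-0.1 -0.4 -0.6] w 0.999
```

```bash
python3 -m creep '[{"slide":[0,-1,0],"angular":[0,0,-1]},{"slide":[0,-1,0],"angular":[0,0,-1]},{"slide":[0,-1,0],"angular":[0,0,-1]},{"slide":[0,-1,0],"angular":[0,0,-1]},{"slide":[0,-1,0],"angular":[0,0,-1]}]' - 40
python3 -m creep '[{"slide":[0,-1,0],"angular":[0,0,0]},{"slide":[0,-1,0],"angular":[0,0,0]},{"slide":[0,-1,0],"angular":[0,0,0]},{"slide":[0,-1,0],"angular":[0,0,0]},{"slide":[0,-1,0],"angular":[0,0,0]}]'
python3 -c "
from h import *
go(.40,-.016,.36,85)"
```

```text
time: 0.57
tool_pos: [0.2469, 0.4923, 0.4041]
tcp_rot: [-0.127, -3.138, 0.001]
wrist_force: [0.2, -0.3, 0.4]
width: 1.003
time: 0.98
tool_pos: [0.2366, 0.3675, 0.4043]
tcp_rot: [-0.133, -3.139, 0.001]
wrist_force: [1.0, 0.2, 0.5]
width: 1.002
yaw now 85.17 pos [0.2366 0.3675 0.4043] turn [-0.01 -0.    0.04] slide [ -7.85 -14.71   1.77] mm [-196.2 -367.9   44.3] t 0.98 F [1.  0.2 0.5] w 1.002
```

```bash
python3 -m creep '[{"slide":[-0.6,-1,0.2],"angular":[0,0,0]},{"slide":[-0.6,-1,0.2],"angular":[0,0,0]},{"slide":[-0.6,-1,0.2],"angular":[0,0,0]},{"slide":[-0.6,-1,0.2],"angular":[0,0,0]},{"slide":[-0.6,-1,0.2],"angular":[0,0,0]}]'
python3 -m creep '[{"slide":[-0.6,-1,0.2],"angular":[0,0,0]},{"slide":[-0.6,-1,0.2],"angular":[0,0,0]},{"slide":[-0.6,-1,0.2],"angular":[0,0,0]},{"slide":[-0.6,-1,0.2],"angular":[0,0,0]},{"slide":[-0.6,-1,0]}]'
python3 -m creep '[{"slide":[-0.5,-1,0]},{"slide":[-0.5,-1,0]},{"slide":[-0.5,-1,0]},{"slide":[-0.3,-1,0]},{"slide":[0,-0.7,0]}]'
python3 -m creep '[{"slide":[0,0,0]}]'
python3 - <<'E'
from h import *
go(.40,-.016,.36,85)
shot('wrist','w1')
E
```

```text
time: 1.4
tool_pos: [0.3012, 0.2366, 0.3793]
tcp_rot: [0.132, 3.139, 0.0]
wrist_force: [-0.1, -0.0, -0.4]
width: 1.0
yaw now 85.18 pos [0.3012 0.2366 0.3793] turn [0.   0.   0.05] slide [-4.82 -9.72  0.77] mm [-120.4 -243.    19.3] t 1.40 F [-0.1 -0.  -0.4] w 1.000validation failed for argument at $[4]...
validation failed for argument at $[0]...
validation failed for argument at $[0]...
```

View pics/w1.png

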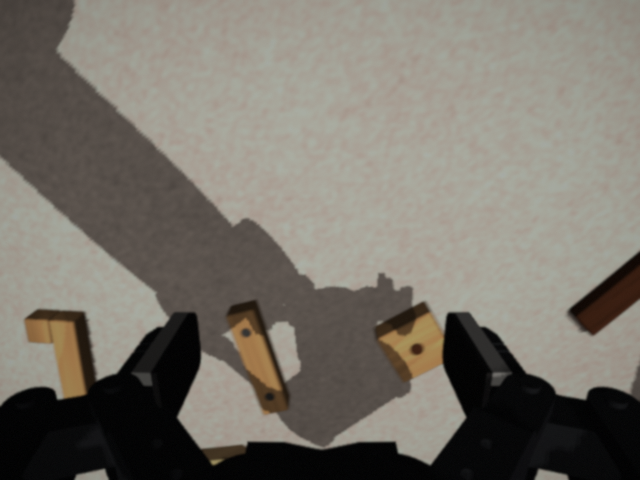

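```bash
python3 -m creep '[{"slide":[-0.5,-1,0.1],"angular":[0,0,0]},{"slide":[-0.5,-1,0.1],"angular":[0,0,0]},{"slide":[-0.5,-1,0.1],"angular":[0,0,0]},{"slide":[-0.5,-1,0.1],"angular":[0,0,0]},{"slide":[-0.5,-1,0.1],"angular":[0,0,0]}]'
python3 -m creep '[{"slide":[-0.5,-1,0.1],"angular":[0,0,0]},{"slide":[-0.5,-1,0.1],"angular":[0,0,0]},{"slide":[-0.5,-1,0],"angular":[0,0,0]},{"slide":[-0.5,-1,0],"angular":[0,0,0]},{"slide":[-0.3,-0.7,0],"angular":[0,0,0]}]'
python3 -m creep '[{"slide":[0,0,0],"angular":[0,0,0]}]'
python3 - <<'E'
from h import *
go(.40,-.016,.36,85)
shot('wrist','w2')
E
```

```text
time: 1.87
tool_pos: [0.3529, 0.107, 0.367]
tcp_rot: [0.133, 3.139, 0.0]
wrist_force: [1.5, -0.4, 0.2]
width: 0.996
time: 2.28
tool_pos: [0.4008, -0.0156, 0.3621]
tcp_rot: [0.135, 3.138, -0.001]
wrist_force: [0.4, 0.6, 0.2]
width: 1.002
time: 2.37
tool_pos: [0.4011, -0.0162, 0.3623]
tcp_rot: [0.138, 3.138, -0.002]
wrist_force: [0.3, -0.1, -0.3]
width: 1.002
yaw now 84.95 pos [ 0.4011 -0.0162  0.3623] turn [-0.02  0.01 -0.01] slide [0.05 0.   0.09] mm [1.2 0.1 2.3] t 2.37 F [ 0.3 -0.1 -0.3] w 1.002
```

View pics/w2.png

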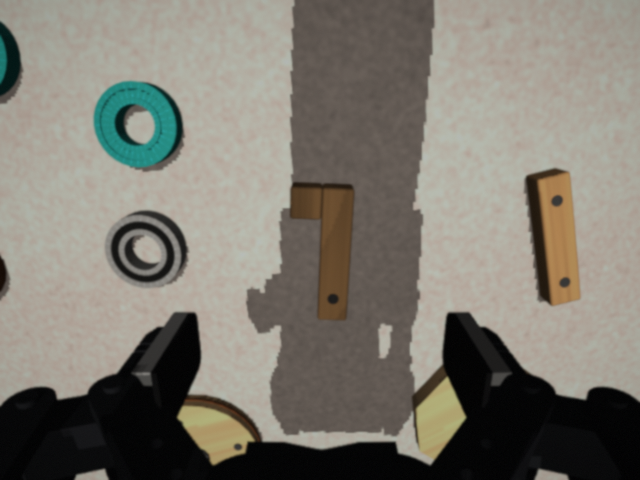

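The wrist view shows the L-jaw in shadow, with its arm from (337,186) to (332,319) and its foot at (306,201). The bearing is at (146,248) and the bar at (558,237).

```bash
cat >> h.py <<'E'
def comps(n,name,zmin=.011,amin=300,ztop=None):
    D=np.load('pics/%s.npz'%name); a,d,T=D['a'],D['d'],D['T']
    v,u=np.mgrid[:480,:640]; px=np.c_[u.ravel(),v.ravel()]
    C=cam_pose(n,T); P=((rays(n,px)*d.reshape(-1,1))@C[:3,:3].T+C[:3,3]).reshape(480,640,3)
    m=((P[...,2]>zmin)&(P[...,2]<.08)&(d>0.1)).astype(np.uint8); m=cv2.morphologyEx(m,cv2.MORPH_OPEN,np.ones((3,3)))
    k,l,s,c=cv2.connectedComponentsWithStats(m); out=[]
    for i in range(1,k):
        if s[i,4]<amin or s[i,0]==0 or s[i,0]+s[i,2]==640 or s[i,1]+s[i,3]==480: continue
        zt=np.percentile(P[l==i][:,2],80); mm=((l==i)&(P[...,2]>zt-.004)).astype(np.uint8)
        cc,_=cv2.findContours(mm,cv2.RETR_EXTERNAL,cv2.CHAIN_APPROX_NONE); cc=max(cc,key=len).reshape(-1,2)
        out.append((c[i],zt,onplane(n,cc,zt if ztop is None else ztop,T)[:,:2]*1000,cc))
    return out,a,d,T,P
def arm(W):
    "L jaw: fit the straight edges of arm: take contour pts, iterate"
    pass
E
python3 - <<'E'
from h import *
o,a,d,T,P=comps('wrist','w2')
for c,zt,W,cc in o:
    r=cv2.minAreaRect(W.astype(np.float32)); e=cv2.fitEllipse(W.astype(np.float32))
    ap=cv2.approxPolyDP(W.astype(np.float32),5,True).reshape(-1,2)
    print(c.round(),'z%.4f'%zt,'rect',np.round(r[0],1),np.round(r[1],1),round(r[2],1),'ell',np.round(e[0],1),np.round(e[1],1)); print('   ',ap.round(1).tolist() if len(ap)<9 else '')
print('bench',np.median(P[20:100,480:600,2]))
E
```

```text
[135. 123.] z0.0166 rect [ 325.2 -146.9] [62.9 61.3] 81.1 ell [ 325.1 -147.1] [61.4 62.2]
    [[294.5, -151.8000030517578], [303.6000061035156, -169.6999969482422], [327.1000061035156, -179.0], [347.29998779296875, -169.5], [355.8999938964844, -143.89999389648438], [343.79998779296875, -122.19999694824219], [318.5, -116.0999984741211], [301.29998779296875, -127.0]]
[556. 236.] z0.0225 rect [440.9 166.8] [110.4  27.3] 10.4 ell [441.4 167.2] [ 28.3 145.5]
    [[389.79998779296875, 145.60000610351562], [496.5, 167.3000030517578], [492.29998779296875, 189.10000610351562], [388.0, 171.0]]
[329. 241.] z0.0227 rect [436.8 -20.2] [ 47.2 110.3] 83.8 ell [427.5 -14.8] [ 47.1 121.6]
    [[379.8999938964844, -36.20000076293945], [403.29998779296875, -40.29999923706055], [406.8999938964844, -17.100000381469727], [489.1000061035156, -27.600000381469727], [493.79998779296875, -5.0], [386.0, 8.5]]
[143. 250.] z0.0165 rect [ 422.8 -161.5] [63.2 62. ] 85.4 ell [ 422.8 -161.7] [61.3 63.1]
    [[391.6000061035156, -162.6999969482422], [402.6000061035156, -185.89999389648438], [425.70001220703125, -193.3000030517578], [445.79998779296875, -183.6999969482422], [454.0, -159.8000030517578], [441.6000061035156, -137.10000610351562], [422.5, -130.0], [402.79998779296875, -136.8000030517578]]
[437. 417.] z0.0186 rect [605.   74.9] [94.2 45.8] 4.5 ell [605.8  72.6] [42.2 84.8]
    [[557.2999877929688, 79.5999984741211], [590.0, 51.099998474121094], [639.7000122070312, 55.29999923706055], [652.0999755859375, 66.80000305175781], [607.5, 97.9000015258789]]
[216. 430.] z0.0187 rect [ 598.6 -131. ] [72.7 53.5] 20.5 ell [ 603.8 -132.8] [55.1 74.2]
    [[569.5, -156.8000030517578], [584.7999877929688, -164.6999969482422], [640.4000244140625, -142.89999389648438], [629.9000244140625, -110.9000015258789], [615.5, -106.80000305175781], [615.0999755859375, -96.30000305175781], [584.7999877929688, -112.30000305175781]]
bench 4.269380301519243e-05
```

```bash
python3 -c "
from h import *
go(.4375,-.0093,.178,83.8)"
```

```text
yaw now 84.95 pos [ 0.4005 -0.0149  0.3621] turn [ 0.   -0.01  0.29] slide [-1.45  0.38  7.36] mm [-36.1   9.6 184.1] t 2.42 F [0.9 0.  0.7] w 0.998
```

```bash
python3 -m creep '[{"slide":[-0.75,0.2,0.8],"angular":[0,0,0.29]},{"slide":[-0.7,0.18,0.8],"angular":[0,0,0]},{"slide":[0,0,0.9],"angular":[0,0,0]},{"slide":[0,0,0.9],"angular":[0,0,0]},{"slide":[0,0,0.9],"angular":[0,0,0]}]'
python3 -m creep '[{"slide":[0,0,0.8],"angular":[0,0,0]},{"slide":[0,0,0.8],"angular":[0,0,0]},{"slide":[0,0,0.7],"angular":[0,0,0]},{"slide":[0,0,0.5],"angular":[0,0,0]},{"slide":[0,0,0],"angular":[0,0,0]}]'
python3 -c "
from h import *
go(.4375,-.0093,.178,83.8)"
```

```text
time: 2.83
tool_pos: [0.437, -0.0065, 0.2537]
tcp_rot: [-0.163, -3.137, -0.001]
wrist_force: [0.4, -0.4, -0.8]
width: 1.0
time: 3.25
tool_pos: [0.435, -0.0065, 0.1819]
tcp_rot: [-0.163, -3.131, -0.001]
wrist_force: [-1.0, 0.4, 0.1]
width: 0.998
yaw now 84.04 pos [ 0.435  -0.0065  0.1819] turn [ 0.   -0.09  0.06] slide [-0.11 -0.1   0.16] mm [-2.8 -2.5  3.9] t 3.25 F [-1.   0.4  0.1] w 0.998
```

```bash
python3 -m creep '[{"slide":[-0.1,-0.1,0.16],"angular":[0,0,0]},{"slide":[0,0,0.1],"angular":[0,0,0]},{"slide":[0,0,0],"angular":[0,0,0]}]'
python3 -m creep '[{"slide":[0,0,0],"angular":[0,0,0]},{"slide":[0,0,0],"angular":[0,0,0]},{"slide":[0,0,0],"angular":[0,0,0]},{"slide":[0,0,0],"angular":[0,0,0]},{"slide":[0,0,0],"angular":[0,0,0]}]' 1 40
python3 -m creep '[{"slide":[0,0,0],"angular":[0,0,0]},{"slide":[0,0,0],"angular":[0,0,0]},{"slide":[0,0,0],"angular":[0,0,0]},{"slide":[0,0,0],"angular":[0,0,0]},{"slide":[0,0,0],"angular":[0,0,0]}]'
```

```text
time: 3.5
tool_pos: [0.44, -0.0103, 0.1787]
tcp_rot: [0.164, 3.136, 0.0]
wrist_force: [-0.4, -0.5, -0.9]
width: 1.003
time: 3.92
tool_pos: [0.4396, -0.0106, 0.1785]
tcp_rot: [0.165, 3.137, 0.0]
wrist_force: [0.3, 1.1, 1.2]
width: 0.299
time: 4.33
tool_pos: [0.4398, -0.0106, 0.1786]
tcp_rot: [0.165, 3.136, -0.0]
wrist_force: [-0.2, -0.3, 6.3]
width: 0.272
```

```bash
python3 -m creep '[{"slide":[0,0,-0.5],"angular":[0,0,0]},{"slide":[0,0,-1],"angular":[0,0,0]},{"slide":[0,0,-1],"angular":[0,0,0]},{"slide":[0,0,-1],"angular":[0,0,0]},{"slide":[0,0,-1],"angular":[0,0,0]}]'
python3 -c "
from h import *
go(.53,-.023,.38,93.9)"
```

```text
time: 4.75
tool_pos: [0.4388, -0.0105, 0.2909]
tcp_rot: [-0.165, -3.135, -0.0]
wrist_force: [1.2, -0.3, -1.4]
width: 0.265
yaw now 83.99 pos [ 0.4388 -0.0105  0.2909] turn [ 0.   -0.03 -2.48] slide [-3.61 -0.75 -3.56] mm [-90.2 -18.7 -89.1] t 4.75 F [ 1.2 -0.3 -1.4] w 0.265
```

```bash
python3 -m creep '[{"slide":[-0.72,-0.2,-0.7],"angular":[0,0,-0.5]},{"slide":[-0.72,-0.1,-0.7],"angular":[0,0,-0.5]},{"slide":[-0.72,0,-0.7],"angular":[0,0,-0.5]},{"slide":[-0.72,0,-0.7],"angular":[0,0,-0.5]},{"slide":[-0.72,0,-0.7],"angular":[0,0,-0.5]}]'
python3 -m creep '[{"slide":[0,0,0],"angular":[0,0,0]},{"slide":[0,0,0],"angular":[0,0,0]}]'
python3 - <<'E'
from h import *
go(.53,-.023,.38,93.9)
shot('wrist','w3')
E
```

```text
time: 5.17
tool_pos: [0.5289, -0.0213, 0.3782]
tcp_rot: [0.111, -3.138, -0.0]
wrist_force: [-0.5, -0.3, -0.9]
width: 0.269
time: 5.33
tool_pos: [0.5291, -0.0212, 0.3783]
tcp_rot: [-0.108, 3.139, -0.0]
wrist_force: [-0.4, -0.3, -1.7]
width: 0.27
yaw now 93.95 pos [ 0.5291 -0.0212  0.3783] turn [-0.    0.01  0.01] slide [-0.03 -0.07 -0.07] mm [-0.8 -1.9 -1.7] t 5.33 F [-0.4 -0.3 -1.7] w 0.270
```

View pics/w3.png

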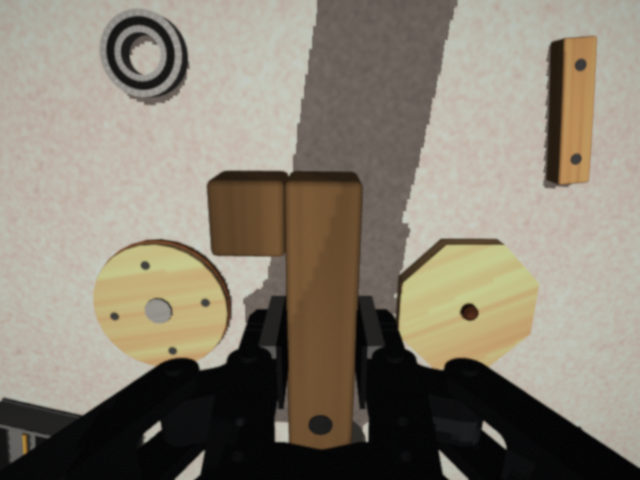

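The jaw is held straight between the pads, with its arm from (325,175) to (318,446). The faceplate disc is at (159,310) and the octagon stub at (470,312).

```bash
python3 - <<'E'
from h import *
D=np.load('pics/w3.npz'); a,d,T=D['a'],D['d'],D['T']
hsv=cv2.cvtColor(a,cv2.COLOR_RGB2HSV)
def blob(mask,box):
    x0,y0,x1,y1=box; m=np.zeros((480,640),np.uint8); m[y0:y1,x0:x1]=mask[y0:y1,x0:x1]
    k,l,s,c=cv2.connectedComponentsWithStats(m); i=1+np.argmax(s[1:,4]); return c[i],s[i,4],(l==i)
c,s,_=blob((hsv[...,1]<60).astype(np.uint8),(140,292,180,328)); F=onplane('wrist',c,.022,T)[0]; print('disc',c,s,F)
c,s,_=blob((hsv[...,2]<110).astype(np.uint8),(450,295,490,330)); O=onplane('wrist',c,.027,T)[0]; print('stub',c,s,O)
v=(O-F)[:2]*1000; print('dist',np.hypot(*v),'across angle',np.degrees(np.arctan2(-v[0],v[1])))
# plate outlines
C=cam_pose('wrist',T); vv,uu=np.mgrid[:480,:640]; P=((rays('wrist',np.c_[uu.ravel(),vv.ravel()])*d.reshape(-1,1))@C[:3,:3].T+C[:3,3]).reshape(480,640,3)
top=((P[...,2]>.0145)&(P[...,2]<.035)&(d>0)).astype(np.uint8)
for n,box in(('face',(85,225,240,370)),('oct',(398,225,545,365))):
    _,_,m=blob(top,box); cc,_=cv2.findContours(m.astype(np.uint8),cv2.RETR_EXTERNAL,cv2.CHAIN_APPROX_NONE); cc=max(cc,key=len).reshape(-1,2); cc=cc[cc[:,1]<350]
    W=onplane('wrist',cc,.018,T)[:,:2]*1000
    if n=='face':
        A=np.c_[2*W,np.ones(len(W))]; s=np.linalg.lstsq(A,(W**2).sum(1),rcond=None)[0]; print('face circ',s[:2],np.sqrt(s[2]+s[:2]@s[:2]))
    else: print('oct poly',cv2.approxPolyDP(W.astype(np.float32),4,True).reshape(-1,2).round(1).tolist())
# jaw in tool frame
Q=(P.reshape(-1,3)-T[:3,3])@T[:3,:3]; Q=Q.reshape(480,640,3)
m=(Q[...,2]>.120)&(Q[...,2]<.150)&(uu>200)&(uu<365)&(vv>160)&(d>0)
zz=np.median(Q[...,2][m&(uu>295)&(uu<345)&(vv<300)&(vv>200)]); print('jaw top tool z',zz)
m=m&(abs(Q[...,2]-zz)<.006)
row=(uu>295)&(uu<345)&m
print('jaw x range',Q[row][:,0].min()*1e3,Q[row][:,0].max()*1e3)
for r in (190,220,240,275,290): 
    k=np.where(m[r])[0]; print(r,Q[r,k[0]].round(4),Q[r,k[-1]].round(4))
W=bot.read_state(); print(W['wrist_force'],W['torque'])
E
```

```text
disc [157.74124514 310.52140078] 514 [ 0.63080913 -0.15562866  0.022     ]
stub [468.90950226 311.58823529] 221 [0.61043251 0.11068405 0.027     ]
dist 267.0911205651444 across angle 4.375396877438124
face circ [ 630.82228366 -155.40294846] 59.289687362708065
oct poly [[591.7999877929688, 50.5], [634.9000244140625, 54.29999923706055], [655.2999877929688, 70.5999984741211], [650.2000122070312, 160.60000610351562], [634.0, 173.8000030517578], [584.0999755859375, 171.1999969482422], [551.2000122070312, 132.10000610351562], [554.5999755859375, 83.30000305175781]]
jaw top tool z nan
  return _methods._mean(a, axis=axis, dtype=dtype,
  ret = ret.dtype.type(ret / rcount)
Traceback (most recent call last):
ValueError: zero-size array to reduction operation minimum which has no identity
```

```bash
python3 - <<'E'
from h import *
D=np.load('pics/w3.npz'); a,d,T=D['a'],D['d'],D['T']
print(a[165:195,330].sum(1).tolist(), d[200:420:40,325]); print(a[436:456,318].sum(1).tolist())
m,f=model('wrist'); C=np.array(m['tool_from_camera'])
for px in ((325,172),(325,181),(318,446),(287,230),(360,230)):
    r=C[:3,:3]@rays('wrist',px)[0]; o=C[:3,3]; print(px,((o+r*(.1566-o[2])/r[2])*1000).round(1))
cv2.imwrite('pics/c3.png',cv2.resize(a[150:480,180:400,::-1],None,fx=1.8,fy=1.8))
E
```

```text
[301, 299, 299, 296, 293, 258, 190, 121, 97, 93, 91, 86, 85, 89, 96, 110, 138, 167, 189, 204, 218, 230, 244, 249, 251, 252, 250, 252, 250, 252] [0.12820184 0.13295618 0.13602741 0.14118059 0.1452814  0.14983   ]
[229, 228, 228, 231, 230, 228, 229, 228, 227, 228, 223, 208, 152, 85, 36, 17, 14, 16, 18, 16]
(325, 172) [ 58.3   1.5 156.6]
(325, 181) [ 55.6   1.5 156.6]
(318, 446) [-44.7  -0.8 156.6]
(287, 230) [ 40.3 -10.2 156.6]
(360, 230) [ 40.3  12.4 156.6]
```

View pics/c3.png

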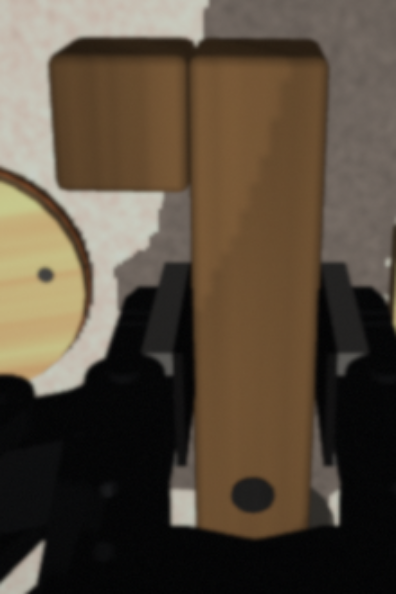

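```bash
python3 - <<'E'
from h import *
D=np.load('pics/w3.npz'); d=D['d']
m,f=model('wrist'); C=np.array(m['tool_from_camera'])
for v in (174,184,190,210,240,280,320,380,410,440):
    print(v,(C[:3,:3]@(rays('wrist',(325,v))[0]*d[v,325])+C[:3,3]).round(4))
for u in (215,230,287,300,345,358):
    print(u,(C[:3,:3]@(rays('wrist',(u,220))[0]*d[220,u])+C[:3,3]).round(4))
go(.6215,-.0232,.30,94.1)
E
```

```text
174 [0.0556 0.0016 0.1699]
184 [0.0546 0.0015 0.1572]
190 [0.0527 0.0015 0.1571]
210 [0.0465 0.0016 0.1571]
240 [0.0368 0.0016 0.1572]
280 [0.0236 0.0016 0.1562]
320 [0.0088 0.0017 0.1569]
380 [-0.0147  0.0018  0.1564]
410 [-0.0278  0.0018  0.1566]
440 [-0.0421  0.0019  0.157 ]
215 [ 0.0434 -0.0326  0.1569]
230 [ 0.0436 -0.0277  0.1563]
287 [ 0.0436 -0.0101  0.1562]
300 [ 0.0435 -0.0061  0.1564]
345 [0.0434 0.0077 0.157 ]
358 [0.0435 0.0117 0.1565]
yaw now 93.95 pos [ 0.5279 -0.0211  0.3769] turn [ 0.   -0.04 -0.04] slide [-3.73 -0.35  3.08] mm [-93.2  -8.8  76.9] t 5.38 F [ 0.4  0.7 -1.4] w 0.269
```

```bash
python3 -m creep '[{"slide":[-0.8,-0.1,0.7],"angular":[0,0,-0.04]},{"slide":[-0.8,-0.1,0.7],"angular":[0,0,0]},{"slide":[-0.8,-0.1,0.7],"angular":[0,0,0]},{"slide":[-0.8,-0.05,0.7],"angular":[0,0,0]},{"slide":[-0.5,0,0.7],"angular":[0,0,0]}]'
python3 -m creep '[{"slide":[0,0,0.9],"angular":[0,0,0]},{"slide":[0,0,0.9],"angular":[0,0,0]},{"slide":[0,0,0.8],"angular":[0,0,0]},{"slide":[0,0,0.5],"angular":[0,0,0]},{"slide":[0,0,0],"angular":[0,0,0]}]'
python3 -c "
from h import *
go(.6212,-.0235,.179,94.1)"
```

```text
time: 5.8
tool_pos: [0.6209, -0.0233, 0.2877]
tcp_rot: [0.112, -3.136, -0.0]
wrist_force: [0.6, -0.5, -0.3]
width: 0.267
time: 6.22
tool_pos: [0.6178, -0.023, 0.2079]
tcp_rot: [0.113, -3.129, -0.002]
wrist_force: [-0.6, 0.7, -0.6]
width: 0.273
yaw now 94.13 pos [ 0.6178 -0.023   0.2079] turn [ 0.02 -0.14  0.01] slide [-0.13 -0.03  1.16] mm [-3.4 -0.7 28.9] t 6.22 F [-0.6  0.7 -0.6] w 0.273
```

```bash
python3 -m creep '[{"slide":[0,0,0.5],"angular":[0,0,0]},{"slide":[0,0,0.3],"angular":[0,0,0]},{"slide":[0,0,0],"angular":[0,0,0]},{"slide":[0,0,0],"angular":[0,0,0]}]'
python3 -c "
from h import *
go(.6212,-.0235,.179,94.1)"
```

```text
time: 6.55
tool_pos: [0.6215, -0.0232, 0.1933]
tcp_rot: [0.114, -3.14, 0.0]
wrist_force: [1.1, -0.1, -0.1]
width: 0.27
yaw now 94.14 pos [ 0.6215 -0.0232  0.1933] turn [-0.   -0.    0.01] slide [ 0.01 -0.01  0.57] mm [ 0.3 -0.2 14.3] t 6.55 F [ 1.1 -0.1 -0.1] w 0.270
```

```bash
python3 -m creep '[{"slide":[0,0,0.4],"angular":[0,0,0]},{"slide":[0,0,0.15],"angular":[0,0,0]},{"slide":[0,0,0],"angular":[0,0,0]},{"slide":[0,0,0],"angular":[0,0,0]}]'
python3 -c "
from h import *
go(.6212,-.0235,.179,94.1)"
```

```text
time: 6.88
tool_pos: [0.6215, -0.0232, 0.1793]
tcp_rot: [0.114, -3.139, -0.0]
wrist_force: [-0.3, -0.1, -0.8]
width: 0.272
yaw now 94.14 pos [ 0.6215 -0.0232  0.1793] turn [ 0.   -0.    0.01] slide [ 0.01 -0.01  0.01] mm [ 0.3 -0.2  0.3] t 6.88 F [-0.3 -0.1 -0.8] w 0.272
```

```bash
python3 -m creep '[{"slide":[0,0,0.02],"angular":[0,0,0]},{"slide":[0,0,0],"angular":[0,0,0]},{"slide":[0,0,0],"angular":[0,0,0]},{"slide":[0,0,0],"angular":[0,0,0]},{"slide":[0,0,0],"angular":[0,0,0]}]' -0.3
python3 -m creep '[{"slide":[0,0,-0.5],"angular":[0,0,0]},{"slide":[0,0,-1],"angular":[0,0,0]},{"slide":[0,0,-1],"angular":[0,0,0]},{"slide":[0,0,-1],"angular":[0,0,0]},{"slide":[0,0,-1],"angular":[0,0,0]}]'
python3 -m creep '[{"slide":[0.5,0,-1],"angular":[0,0,0]},{"slide":[1,0,-1],"angular":[0,0,0]},{"slide":[1,0,-1],"angular":[0,0,0]},{"slide":[1,0,-0.3],"angular":[0,0,0]},{"slide":[0,0,0],"angular":[0,0,0]}]' -1
python3 -m creep '[{"slide":[0,0,0],"angular":[0,0,0]}]'
python3 - <<'E'
from h import *
go(.53,-.0235,.38,94.1)
shot('wrist','w4'); shot('top','t4')
E
```

```text
time: 7.3
tool_pos: [0.6216, -0.0232, 0.1791]
tcp_rot: [-0.114, 3.139, -0.0]
wrist_force: [0.3, 0.6, -0.2]
width: 0.651
time: 7.72
tool_pos: [0.6214, -0.0232, 0.2936]
tcp_rot: [-0.114, 3.139, -0.0]
wrist_force: [-0.1, -0.9, 0.5]
width: 0.648
time: 8.13
tool_pos: [0.5317, -0.0297, 0.3781]
tcp_rot: [-0.113, 3.136, -0.001]
wrist_force: [0.4, -0.1, 0.0]
width: 1.003
time: 8.22
tool_pos: [0.5335, -0.0296, 0.376]
tcp_rot: [-0.113, 3.136, -0.001]
wrist_force: [0.5, 0.2, -0.2]
width: 1.001
yaw now 94.13 pos [ 0.5335 -0.0296  0.376 ] turn [-0.01  0.05  0.01] slide [ 0.12  0.25 -0.16] mm [ 3.1  6.4 -4. ] t 8.22 F [ 0.5  0.2 -0.2] w 1.001
```

View pics/w4.png

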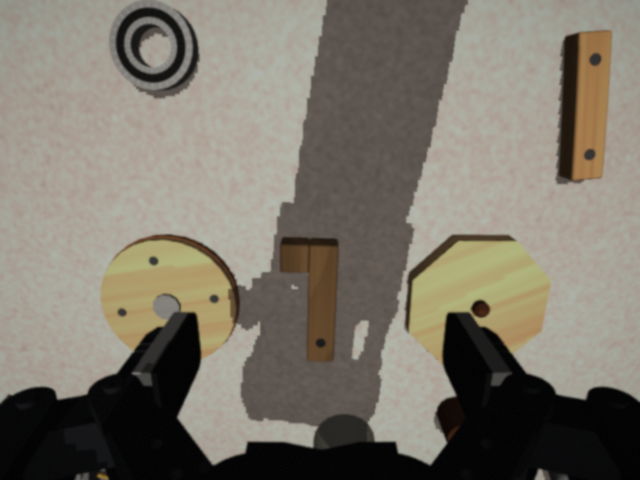

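View pics/t4.png

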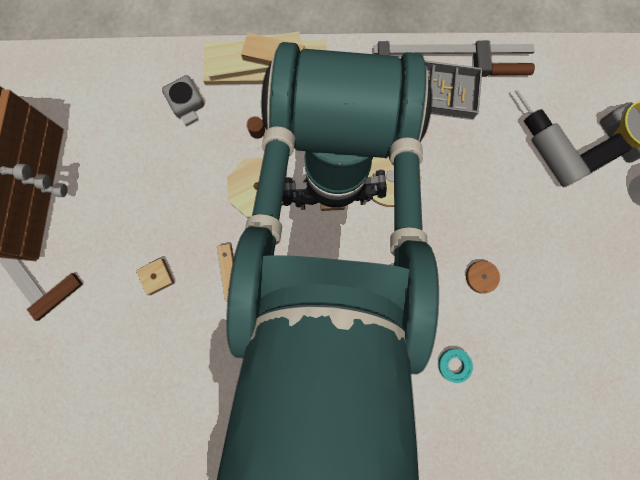

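The L-jaw lies between the plates, with its arm at (320,300) and foot at (295,256). The faceplate disc is at (167,305) and the stub at (481,309). The top view is blocked by the arm.

```bash
python3 - <<'E'
from h import *
o,a,d,T,P=comps('wrist','w4')
for c,zt,W,cc in o:
    r=cv2.minAreaRect(W.astype(np.float32)); 
    ap=cv2.approxPolyDP(W.astype(np.float32),5,True).reshape(-1,2)
    print(c.round(),'z%.4f'%zt,'rect',np.round(r[0],1),np.round(r[1],1),round(r[2],1)); print('   ',ap.round(1).tolist() if len(ap)<9 else '')
hsv=cv2.cvtColor(a,cv2.COLOR_RGB2HSV)
def blob(mask,box):
    x0,y0,x1,y1=box; m=np.zeros((480,640),np.uint8); m[y0:y1,x0:x1]=mask[y0:y1,x0:x1]
    k,l,s,c=cv2.connectedComponentsWithStats(m); i=1+np.argmax(s[1:,4]); return c[i],s[i]
c,s=blob((hsv[...,1]<60).astype(np.uint8),(148,290,188,316)); print('disc',c,s); F=onplane('wrist',(166.5,306.5),.022,T)[0]
c,s=blob((hsv[...,2]<110).astype(np.uint8),(466,293,500,325)); O=onplane('wrist',c,.027,T)[0]; print('stub',c,s,O,F,(O+F)/2)
E
```

```text
[151.  44.] z0.0166 rect [ 423.7 -162.1] [61.3 62.6] 2.4
    [[394.1000061035156, -171.5], [409.70001220703125, -190.39999389648438], [433.20001220703125, -192.1999969482422], [450.8999938964844, -177.8000030517578], [452.29998779296875, -149.0], [440.8999938964844, -135.3000030517578], [415.1000061035156, -131.60000610351562], [395.20001220703125, -149.6999969482422]]
[588. 104.] z0.0225 rect [442.4 166.5] [109.6  28.5] 10.3
    [[386.79998779296875, 170.1999969482422], [392.6000061035156, 144.1999969482422], [497.70001220703125, 166.39999389648438], [493.29998779296875, 189.0]]
[168. 291.] z0.0189 rect [ 625.5 -155.1] [119.2 110.3] 86.6
    
[479. 292.] z0.0187 rect [610.4 112.3] [117.1 121. ] 4.2
    
[316. 291.] z0.0227 rect [619.5 -34.5] [110.3  47.2] 2.4
    [[566.2999877929688, -58.70000076293945], [589.7999877929688, -59.400001525878906], [589.7999877929688, -35.5], [673.0999755859375, -32.0], [673.5999755859375, -10.600000381469727], [565.5999755859375, -13.600000381469727]]
[451. 420.] z0.0361 rect [729.3 104.4] [10.8 28.4] 68.0
    [[717.5, 113.0], [729.7000122070312, 98.5], [743.5999755859375, 102.0]]
[342. 434.] z0.0337 rect [750.9   5. ] [14. 48.] 15.6
    [[751.2000122070312, 30.0], [743.2000122070312, 6.800000190734863], [761.7000122070312, -16.899999618530273]]
disc [166.953125   306.07421875] [153 294  35  22 512]
stub [480.03225806 308.35483871] [471 300  19  18 248] [0.61087512 0.11049248 0.027     ] [ 0.63113022 -0.15520604  0.022     ] [ 0.62100267 -0.02235678  0.0245    ]
```

```bash
cat >> h.py <<'E'
def edge_angle(W,lo,hi,xr):
    "fit line to contour world pts(mm) with x in xr and y in (lo,hi); returns angle deg, y at x mid"
    k=W[(W[:,0]>xr[0])&(W[:,0]<xr[1])&(W[:,1]>lo)&(W[:,1]<hi)].astype(np.float32)
    vx,vy,x0,y0=cv2.fitLine(k,cv2.DIST_HUBER,0,.01,.01).ravel(); 
    return np.degrees(np.arctan(vy/vx)).round(2), np.array([x0,y0]).round(1), len(k)
E
python3 - <<'E'
from h import *
o,a,d,T,P=comps('wrist','w4',ztop=.022)
W=o[4][2]
print(edge_angle(W,-22,0,(572,668)),edge_angle(W,-45,-22,(595,668)))
print(W[:,0].min(),W[:,0].max())
o2,*_=comps('wrist','w2',ztop=.022); W=[x for x in o2 if 320<x[0][0]<340][0][2]
k=W; print('before',edge_angle(W,-12,15,(395,485)),edge_angle(W,-35,-14,(412,485)))
cv2.imwrite('pics/c4.png',cv2.resize(a[220:380,260:360,::-1],None,fx=3.6,fy=3.6,interpolation=cv2.INTER_CUBIC))
W=o[3][2]; 
for lo,hi,xr in((30,65,(594,632)),(160,185,(594,632))): print('oct',edge_angle(W,lo,hi,xr))
E
```

```text
(np.float32(2.38), array([626.3, -11. ], dtype=float32), 106) (np.float32(2.08), array([628., -34.], dtype=float32), 76)
564.1864653560899 674.5615561308188
before (np.float32(-7.25), array([438.2,   2.6], dtype=float32), 110) (np.float32(-7.26), array([441.6, -21. ], dtype=float32), 95)
oct (np.float32(3.94), array([607.3,  51.3], dtype=float32), 44)
oct (np.float32(4.04), array([612.9, 170.6], dtype=float32), 40)
```

View pics/c4.png

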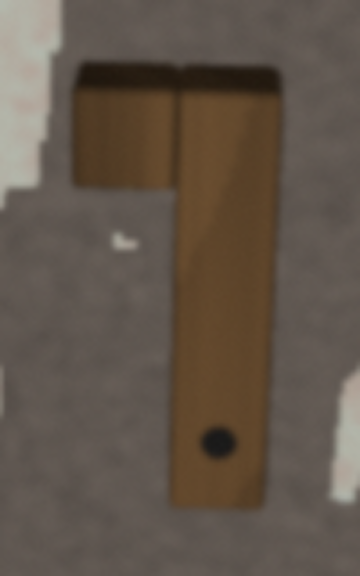

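The L-jaw is about 2° off square (2.2° against about 4.2° for the row), so I'll re-grip and correct it.

```bash
python3 -c "
from h import *
go(.6212,-.0232,.1790,92.2)"
```

```text
yaw now 94.14 pos [ 0.5344 -0.0296  0.3743] turn [-0.    0.01  0.48] slide [-3.48  0.12  7.81] mm [-87.    3.  195.3] t 8.32 F [ 0.7 -0.1 -1.4] w 1.002
```

```bash
python3 -m creep '[{"slide":[-0.9,0.1,0.7],"angular":[0,0,0.48]},{"slide":[-0.9,0.02,0.7],"angular":[0,0,0]},{"slide":[-0.9,0,0.7],"angular":[0,0,0]},{"slide":[-0.78,0,0.7],"angular":[0,0,0]},{"slide":[0,0,0.9],"angular":[0,0,0]}]' -0.4
python3 -m creep '[{"slide":[0,0,0.9],"angular":[0,0,0]},{"slide":[0,0,0.9],"angular":[0,0,0]},{"slide":[0,0,0.7],"angular":[0,0,0]},{"slide":[0,0,0.5],"angular":[0,0,0]},{"slide":[0,0,0],"angular":[0,0,0]}]'
python3 -m creep '[{"slide":[0,0,0],"angular":[0,0,0]},{"slide":[0,0,0],"angular":[0,0,0]}]'
python3 -c "
from h import *
go(.6212,-.0232,.1790,92.2)"
```

```text
time: 8.73
tool_pos: [0.6252, -0.0223, 0.2807]
tcp_rot: [-0.061, 3.137, -0.0]
wrist_force: [0.2, -0.3, 0.0]
width: 0.7
time: 9.15
tool_pos: [0.6195, -0.0222, 0.2017]
tcp_rot: [0.061, -3.133, -0.001]
wrist_force: [-0.8, 0.3, -0.1]
width: 0.701
time: 9.32
tool_pos: [0.6218, -0.0225, 0.2071]
tcp_rot: [-0.061, 3.14, -0.0]
wrist_force: [0.5, 0.1, 0.6]
width: 0.699
yaw now 92.23 pos [ 0.6218 -0.0225  0.2071] turn [-0.    0.02  0.01] slide [ 0.02 -0.03  1.13] mm [ 0.6 -0.7 28.1] t 9.32 F [0.5 0.1 0.6] w 0.699
```

```bash
python3 -m creep '[{"slide":[0,0,0.5],"angular":[0,0,0]},{"slide":[0,-0.03,0.4],"angular":[0,0,0]},{"slide":[0,0,0.23],"angular":[0,0,0]},{"slide":[0,0,0],"angular":[0,0,0]},{"slide":[0,0,0],"angular":[0,0,0]}]'
python3 -m creep '[{"slide":[0,0,0],"angular":[0,0,0]},{"slide":[0,0,0],"angular":[0,0,0]},{"slide":[0,0,0],"angular":[0,0,0]},{"slide":[0,0,0],"angular":[0,0,0]},{"slide":[0,0,0],"angular":[0,0,0]}]' 1 60
python3 -m creep '[{"slide":[0,0,0],"angular":[0,0,0]},{"slide":[0,0,0],"angular":[0,0,0]},{"slide":[0,0,0],"angular":[0,0,0]},{"slide":[0,0,-0.1],"angular":[0,0,0]},{"slide":[-0.06,0,0],"angular":[0,0,-0.5]}]'
python3 -m creep '[{"slide":[0,0,0],"angular":[0,0,0]},{"slide":[0,0,0],"angular":[0,0,0]}]'
python3 -c "
from h import *
go(.6225,-.0235,.1790,94.2)"
```

```text
time: 9.73
tool_pos: [0.6204, -0.0232, 0.1774]
tcp_rot: [0.061, -3.139, -0.0]
wrist_force: [0.8, -0.1, -0.0]
width: 0.703
time: 10.15
tool_pos: [0.6214, -0.0233, 0.179]
tcp_rot: [-0.061, 3.139, -0.0]
wrist_force: [0.3, 0.2, 2.7]
width: 0.262
time: 10.57
tool_pos: [0.6219, -0.0231, 0.1804]
tcp_rot: [0.116, -3.138, -0.0]
wrist_force: [-0.2, 0.1, -0.7]
width: 0.263
time: 10.73
tool_pos: [0.622, -0.0231, 0.18]
tcp_rot: [0.115, -3.138, -0.0]
wrist_force: [-0.1, -0.9, -1.0]
width: 0.263
yaw now 94.18 pos [ 0.622  -0.0231  0.18  ] turn [ 0.   -0.02 -0.  ] slide [-0.02 -0.02  0.04] mm [-0.5 -0.4  1. ] t 10.73 F [-0.1 -0.9 -1. ] w 0.263
```

```bash
python3 -m creep '[{"slide":[-0.02,-0.02,0.05],"angular":[0,0,0]},{"slide":[0,0,0],"angular":[0,0,0]}]'
python3 -m creep '[{"slide":[0,0,0],"angular":[0,0,0]},{"slide":[0,0,0],"angular":[0,0,0]},{"slide":[0,0,0],"angular":[0,0,0]},{"slide":[0,0,0],"angular":[0,0,0]}]' -0.3
python3 -m creep '[{"slide":[0,0,-0.5],"angular":[0,0,0]},{"slide":[0,0,-1],"angular":[0,0,0]},{"slide":[0,0,-1],"angular":[0,0,0]},{"slide":[0,0,-1],"angular":[0,0,0]},{"slide":[0,0,-1],"angular":[0,0,0]}]'
python3 -m creep '[{"slide":[0.5,0,-1],"angular":[0,0,0]},{"slide":[1,0,-1],"angular":[0,0,0]},{"slide":[1,0,-1],"angular":[0,0,0]},{"slide":[1,0,-0.3],"angular":[0,0,0]},{"slide":[0.5,0,0],"angular":[0,0,0]}]' -1 40
python3 -m creep '[{"slide":[0,0,0],"angular":[0,0,0]},{"slide":[0,0,0],"angular":[0,0,0]}]'
python3 - <<'E'
from h import *
shot('wrist','w5')
o,a,d,T,P=comps('wrist','w5',ztop=.022)
for x in o:
    W=x[2]; r=cv2.minAreaRect(W.astype(np.float32)); print(x[0].round(),np.round(r[0],1),np.round(r[1],1),round(r[2],1))
    if abs(r[0][0]-620)<10 and abs(r[0][1]+34)<10:
        print('jaw',edge_angle(W,-22,0,(572,668)),edge_angle(W,-45,-22,(597,668)),W[:,0].min(),W[:,0].max())
    if abs(r[0][1]-166)<10: print('bar',edge_angle(W,166,200,(398,488)),edge_angle(W,140,166,(398,488)),W[:,0].min(),W[:,0].max())
hsv=cv2.cvtColor(a,cv2.COLOR_RGB2HSV); 
go(.4415,.1665,.3,100)
E
```

```text
time: 10.9
tool_pos: [0.6228, -0.0236, 0.1791]
tcp_rot: [0.115, -3.139, -0.0]
wrist_force: [0.1, -1.6, -1.1]
width: 0.262
time: 11.23
tool_pos: [0.623, -0.0236, 0.1795]
tcp_rot: [-0.116, 3.139, -0.0]
wrist_force: [-0.3, -0.1, -0.1]
width: 0.649
time: 11.65
tool_pos: [0.6229, -0.0236, 0.2941]
tcp_rot: [-0.116, 3.139, -0.0]
wrist_force: [-0.7, -0.7, 0.0]
width: 0.65
time: 12.07
tool_pos: [0.522, -0.0311, 0.3787]
tcp_rot: [-0.116, 3.134, -0.002]
wrist_force: [0.2, 0.8, -0.3]
width: 1.001
time: 12.23
tool_pos: [0.5228, -0.0309, 0.3744]
tcp_rot: [-0.115, 3.139, -0.0]
wrist_force: [-0.3, -0.2, 1.0]
width: 1.003
[153.  61.] [ 423.9 -160. ] [60.6 61.6] 6.1
[587. 120.] [442.2 166.9] [109.4  28.2] 10.0
bar (np.float32(9.99), array([445.8, 181.2], dtype=float32), 126) (np.float32(10.05), array([446. , 154.5], dtype=float32), 131) 386.73270365779194 497.574256782998
[169. 302.] [ 622.7 -153.3] [117.1 107.4] 82.5
[478. 303.] [610.4 111. ] [118.2 119.9] 4.1
[315. 306.] [621.3 -35. ] [110.   47.8] 4.4
jaw (np.float32(4.84), array([614.8, -12.1], dtype=float32), 102) (np.float32(3.66), array([618.5, -34.8], dtype=float32), 73) 565.0820065199764 676.0874869152376
[449. 427.] [734.8 106.7] [10.3 26.3] 68.0
[340. 439.] [750.7   2.6] [10.3 39.6] 16.8
yaw now 94.22 pos [ 0.5233 -0.0309  0.374 ] turn [ 0.    0.   -1.45] slide [1.85 8.35 2.96] mm [ 46.3 208.6  74. ] t 12.28 F [ 0.1  0.6 -0.6] w 0.999
```

View pics/w5.png

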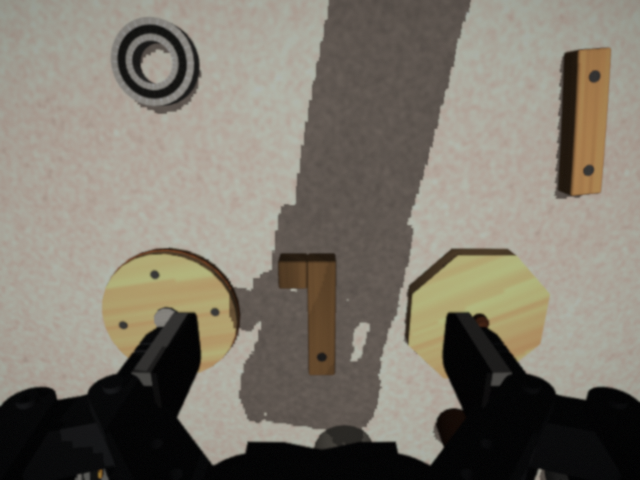

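The L-jaw now reads about 4.3° and sits centred between the plates. Next, the bar.

```bash
python3 -m creep '[{"slide":[0.3,0.9,0.3],"angular":[0,0,-0.5]},{"slide":[0.3,0.9,0.3],"angular":[0,0,-0.5]},{"slide":[0.3,0.9,0.3],"angular":[0,0,-0.45]},{"slide":[0.3,0.9,0.3],"angular":[0,0,0]},{"slide":[0.3,0.9,0.3],"angular":[0,0,0]}]'
python3 -m creep '[{"slide":[0.2,0.9,0.3],"angular":[0,0,0]},{"slide":[0,0.9,0.3],"angular":[0,0,0]},{"slide":[0,0.9,0.3],"angular":[0,0,0]},{"slide":[0,0.9,0.3],"angular":[0,0,0]},{"slide":[0,0,0.3],"angular":[0,0,0]}]'
python3 -c "
from h import *
go(.442,.166,.179,100)"
```

```text
time: 12.7
tool_pos: [0.4713, 0.0764, 0.3354]
tcp_rot: [0.274, -3.128, -0.0]
wrist_force: [-0.4, -0.1, 0.3]
width: 1.001
time: 13.12
tool_pos: [0.4505, 0.1661, 0.298]
tcp_rot: [0.279, -3.128, -0.002]
wrist_force: [-0.2, 0.2, -0.3]
width: 1.003
yaw now 100.18 pos [0.4505 0.1661 0.298 ] turn [ 0.02 -0.02  0.04] slide [0.34 0.05 4.76] mm [  8.4   1.3 119. ] t 13.12 F [-0.2  0.2 -0.3] w 1.003
```

```bash
python3 -m creep '[{"slide":[0.3,0.05,0.8],"angular":[0,0,0]},{"slide":[0,0,0.9],"angular":[0,0,0]},{"slide":[0,0,0.9],"angular":[0,0,0]},{"slide":[0,0,0.8],"angular":[0,0,0]},{"slide":[0,0,0],"angular":[0,0,0]}]'
python3 -m creep '[{"slide":[0,0,0],"angular":[0,0,0]},{"slide":[0,0,0],"angular":[0,0,0]}]'
python3 -c "
from h import *
go(.442,.166,.179,100)"
```

```text
time: 13.53
tool_pos: [0.4408, 0.1621, 0.2094]
tcp_rot: [0.274, -3.12, 0.003]
wrist_force: [-1.4, -0.7, -1.3]
width: 1.007
time: 13.7
tool_pos: [0.4436, 0.163, 0.2147]
tcp_rot: [-0.274, 3.129, -0.0]
wrist_force: [0.2, 0.1, 0.9]
width: 0.997
yaw now 100.01 pos [0.4436 0.163  0.2147] turn [-0.  0.  0.] slide [0.04 0.13 1.43] mm [ 1.1  3.2 35.7] t 13.70 F [0.2 0.1 0.9] w 0.997
```

```bash
python3 -m creep '[{"slide":[0.04,0.13,0.5],"angular":[0,0,0]},{"slide":[0,0,0.5],"angular":[0,0,0]},{"slide":[0,0,0.3],"angular":[0,0,0]},{"slide":[0,0,0.12],"angular":[0,0,0]},{"slide":[0,0,0],"angular":[0,0,0]}]'
python3 -m creep '[{"slide":[0,0,0],"angular":[0,0,0]},{"slide":[0,0,0],"angular":[0,0,0]},{"slide":[0,0,0],"angular":[0,0,0]},{"slide":[0,0,0],"angular":[0,0,0]},{"slide":[0,0,0],"angular":[0,0,0]}]' 1 60
python3 -m creep '[{"slide":[0,0,0],"angular":[0,0,0]},{"slide":[0,0,0],"angular":[0,0,0]},{"slide":[0,0,0],"angular":[0,0,0]},{"slide":[0,0,0],"angular":[0,0,0]}]'
python3 -c "
from h import *
go(.53,-.291,.36,94.2)"
```

```text
time: 14.12
tool_pos: [0.4415, 0.166, 0.1791]
tcp_rot: [-0.274, 3.13, -0.0]
wrist_force: [-0.3, 0.2, 0.1]
width: 1.005
time: 14.53
tool_pos: [0.4414, 0.1662, 0.1793]
tcp_rot: [-0.274, 3.129, 0.0]
wrist_force: [0.5, -0.3, 11.8]
width: 0.297
time: 14.87
tool_pos: [0.4417, 0.1662, 0.1796]
tcp_rot: [-0.274, 3.128, 0.0]
wrist_force: [-0.7, 0.2, 5.5]
width: 0.288
yaw now 100.03 pos [0.4417 0.1662 0.1796] turn [0.   0.02 1.46] slide [ -2.18 -18.5   -7.22] mm [ -54.5 -462.5 -180.4] t 14.87 F [-0.7  0.2  5.5] w 0.288
```

```bash
python3 -m creep '[{"slide":[0,0,-0.5],"angular":[0,0,0]},{"slide":[0,0,-1],"angular":[0,0,0]},{"slide":[0,-0.6,-1],"angular":[0,0,0]},{"slide":[0,-1,-1],"angular":[0,0,0]},{"slide":[0,-1,-1],"angular":[0,0,0]}]'
python3 -m creep '[{"slide":[-0.2,-1,-0.8],"angular":[0,0,0.5]},{"slide":[-0.2,-1,-0.8],"angular":[0,0,0.5]},{"slide":[-0.2,-1,-0.6],"angular":[0,0,0.46]},{"slide":[-0.2,-1,-0.5],"angular":[0,0,0]},{"slide":[-0.2,-1,0],"angular":[0,0,0]}]'
python3 -m creep '[{"slide":[-0.2,-1,0],"angular":[0,0,0]},{"slide":[-0.2,-1,0],"angular":[0,0,0]},{"slide":[-0.2,-1,0],"angular":[0,0,0]},{"slide":[-0.2,-1,0],"angular":[0,0,0]},{"slide":[-0.2,-1,0],"angular":[0,0,0]}]'
python3 -c "
from h import *
go(.53,-.291,.36,94.2)"
```

```text
time: 15.28
tool_pos: [0.4519, 0.1017, 0.2919]
tcp_rot: [0.278, -3.128, 0.0]
wrist_force: [0.4, -0.2, -0.6]
width: 0.289
time: 15.7
tool_pos: [0.4925, -0.0205, 0.3618]
tcp_rot: [-0.114, 3.135, -0.001]
wrist_force: [0.4, -0.3, 0.1]
width: 0.287
time: 16.12
tool_pos: [0.5253, -0.1432, 0.3581]
tcp_rot: [0.114, -3.138, -0.001]
wrist_force: [-0.2, 0.1, -0.8]
width: 0.287
yaw now 94.18 pos [ 0.5253 -0.1432  0.3581] turn [ 0.01 -0.02 -0.01] slide [ 0.25 -5.91 -0.08] mm [   6.1 -147.7   -1.9] t 16.12 F [-0.2  0.1 -0.8] w 0.287
```

```bash
python3 -m creep '[{"slide":[0,-1,0],"angular":[0,0,0]},{"slide":[0,-1,0],"angular":[0,0,0]},{"slide":[0,-1,0],"angular":[0,0,0]},{"slide":[0,-1,0],"angular":[0,0,0]},{"slide":[0,-1,0],"angular":[0,0,0]}]'
python3 -m creep '[{"slide":[0,-0.9,0],"angular":[0,0,0]},{"slide":[0,0,0],"angular":[0,0,0]},{"slide":[0,0,0],"angular":[0,0,0]}]'
python3 - <<'E'
from h import *
go(.6413,-.2917,.18,94.2)
a,d,T=shot('wrist','w6')
m,f=model('wrist'); C=np.array(m['tool_from_camera'])
for v in range(150,200,4): print(v,(C[:3,:3]@(rays('wrist',(322,v))[0]*d[v,322])+C[:3,3]).round(4))
for u in (280,285,290,295,350,355,360,365,370): print(u,(C[:3,:3]@(rays('wrist',(u,220))[0]*d[220,u])+C[:3,3]).round(4))
E
```

```text
time: 16.53
tool_pos: [0.5343, -0.2678, 0.3579]
tcp_rot: [0.115, -3.138, -0.001]
wrist_force: [1.0, 0.3, 0.2]
width: 0.287
time: 16.78
tool_pos: [0.5359, -0.2901, 0.3579]
tcp_rot: [0.111, -3.138, -0.002]
wrist_force: [-0.7, -0.1, -0.3]
width: 0.286
yaw now 94.07 pos [ 0.5359 -0.2901  0.3579] turn [ 0.02 -0.02 -0.03] slide [-4.2  -0.37  7.12] mm [-105.    -9.3  177.9] t 16.78 F [-0.7 -0.1 -0.3] w 0.286
150 [0.044  0.0009 0.3578]
154 [0.041  0.0009 0.3573]
158 [0.038  0.0009 0.357 ]
162 [0.0349 0.0009 0.3578]
166 [0.0318 0.0009 0.3575]
170 [0.0286 0.0009 0.3582]
174 [0.0254 0.0009 0.3592]
178 [0.0539 0.0006 0.1721]
182 [0.0538 0.0006 0.1648]
186 [0.0535 0.0006 0.1596]
190 [0.0526 0.0006 0.1578]
194 [0.0514 0.0006 0.1578]
198 [0.0503 0.0006 0.157 ]
280 [-0.0113 -0.0327  0.3576]
285 [ 0.0433 -0.0108  0.1572]
290 [ 0.0433 -0.0093  0.1573]
295 [ 0.0429 -0.0078  0.1587]
350 [0.043  0.0094 0.1585]
355 [0.0429 0.011  0.1586]
360 [0.0432 0.0125 0.1576]
365 [-0.0114  0.0354  0.3579]
370 [-0.0114  0.0394  0.3579]
```

View pics/w6.png

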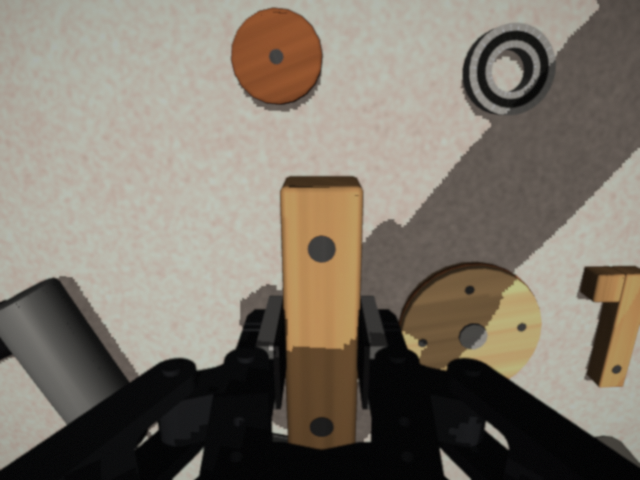

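```bash
python3 - <<'E'
from h import *
D=np.load('pics/w6.npz'); T=D['T']; print(onplane('wrist',[(472.5,335.5)],.022,T))
o,a,d,T,P=comps('wrist','w6',ztop=.018)
for x in o:
    e=cv2.fitEllipse(x[2].astype(np.float32)); print(x[0].round(),np.round(e[0],1),np.round(e[1],1))
E
```

```text
[[ 0.63036298 -0.15709122  0.022     ]]
[276.  56.] [ 428.6 -327.8] [62.  62.4]
[511.  69.] [ 423.8 -164.2] [61.  62.3]
[473. 319.] [ 621.  -155.4] [ 95.6 122.6]
```

```bash
python3 -m creep '[{"slide":[-0.85,-0.1,0.7],"angular":[0,0,-0.03]},{"slide":[-0.85,-0.1,0.7],"angular":[0,0,0]},{"slide":[-0.85,-0.1,0.7],"angular":[0,0,0]},{"slide":[-0.85,-0.05,0.7],"angular":[0,0,0]},{"slide":[-0.75,0,0.7],"angular":[0,0,0]}]'
python3 -m creep '[{"slide":[0,0,0.8],"angular":[0,0,0]},{"slide":[0,0,0.8],"angular":[0,0,0]},{"slide":[0,0,0.5],"angular":[0,0,0]},{"slide":[0,0,0],"angular":[0,0,0]},{"slide":[0,0,0],"angular":[0,0,0]}]'
python3 -c "
from h import *
go(.6403,-.2924,.18,94.2)"
```

```text
time: 17.25
tool_pos: [0.6414, -0.2886, 0.2704]
tcp_rot: [0.12, -3.139, -0.001]
wrist_force: [0.2, -0.4, -0.3]
width: 0.288
time: 17.67
tool_pos: [0.6398, -0.2891, 0.2179]
tcp_rot: [0.119, -3.137, -0.002]
wrist_force: [-0.5, -0.0, 0.3]
width: 0.286
yaw now 94.35 pos [ 0.6398 -0.2891  0.2179] turn [ 0.02 -0.03  0.04] slide [-0.01 -0.13  1.52] mm [-0.2 -3.3 37.9] t 17.67 F [-0.5 -0.   0.3] w 0.286
```

```bash
python3 -m creep '[{"slide":[0,-0.13,0.5],"angular":[0,0,0.04]},{"slide":[0,0,0.4],"angular":[0,0,0]},{"slide":[0,0,0.3],"angular":[0,0,0]},{"slide":[0,0,0.15],"angular":[0,0,0]},{"slide":[0,0,0],"angular":[0,0,0]}]'
python3 -m creep '[{"slide":[0,0,0],"angular":[0,0,0]},{"slide":[0,0,0],"angular":[0,0,0]}]'
python3 -c "
from h import *
go(.6403,-.2924,.1797,94.2)"
```

```text
time: 18.08
tool_pos: [0.6399, -0.2932, 0.1836]
tcp_rot: [0.113, -3.137, -0.002]
wrist_force: [0.5, -0.4, 0.2]
width: 0.288
time: 18.25
tool_pos: [0.6409, -0.2935, 0.1855]
tcp_rot: [-0.113, 3.139, -0.0]
wrist_force: [-0.1, 0.7, -0.5]
width: 0.291
yaw now 94.14 pos [ 0.6409 -0.2935  0.1855] turn [-0.    0.01 -0.02] slide [0.02 0.05 0.23] mm [0.5 1.2 5.8] t 18.25 F [-0.1  0.7 -0.5] w 0.291
```

```bash
python3 -m creep '[{"slide":[0.02,0.05,0.2],"angular":[0,0,0]},{"slide":[0,0,0.05],"angular":[0,0,0]},{"slide":[0,0,0],"angular":[0,0,0]}]'
python3 -m creep '[{"slide":[0,0,0],"angular":[0,0,0]},{"slide":[0,0,0],"angular":[0,0,0]},{"slide":[0,0,0],"angular":[0,0,0]},{"slide":[0,0,0],"angular":[0,0,0]}]' -0.3
python3 -m creep '[{"slide":[0,0,-0.5],"angular":[0,0,0]},{"slide":[0,0,-1],"angular":[0,0,0]},{"slide":[0,0,-1],"angular":[0,0,0]},{"slide":[0,0,-1],"angular":[0,0,0]},{"slide":[0,0,-1],"angular":[0,0,0]}]'
python3 -m creep '[{"slide":[0.6,0.5,-1],"angular":[0,0,0]},{"slide":[1,1,-1],"angular":[0,0,0]},{"slide":[1,1,-1],"angular":[0,0,0]},{"slide":[1,1,-0.3],"angular":[0,0,0]},{"slide":[0.6,1,0],"angular":[0,0,0]}]' -1 40
python3 -m creep '[{"slide":[0.3,0.5,0],"angular":[0,0,0]},{"slide":[0,0,0],"angular":[0,0,0]},{"slide":[0,0,0],"angular":[0,0,0]}]'
python3 - <<'E'
from h import *
go(.424,-.163,.18,94.2)
a,d,T=shot('wrist','w7')
E
```

```text
time: 18.5
tool_pos: [0.6405, -0.2922, 0.1797]
tcp_rot: [-0.114, 3.138, -0.001]
wrist_force: [0.2, 0.1, 1.6]
width: 0.283
time: 18.83
tool_pos: [0.6399, -0.2921, 0.1787]
tcp_rot: [0.114, -3.139, -0.0]
wrist_force: [0.3, 0.5, 0.3]
width: 0.65
time: 19.25
tool_pos: [0.64, -0.2922, 0.2935]
tcp_rot: [-0.114, 3.139, -0.0]
wrist_force: [-0.4, 0.0, -0.5]
width: 0.65
time: 19.67
tool_pos: [0.528, -0.1889, 0.3766]
tcp_rot: [-0.112, 3.134, -0.004]
wrist_force: [0.7, 0.2, 0.8]
width: 0.997
time: 19.92
tool_pos: [0.5208, -0.1771, 0.3727]
tcp_rot: [-0.115, 3.138, -0.001]
wrist_force: [0.7, -1.2, 0.7]
width: 1.002
yaw now 94.21 pos [ 0.5208 -0.1771  0.3727] turn [-0.01  0.02  0.  ] slide [3.82 0.84 7.71] mm [ 95.5  21.1 192.7] t 19.92 F [ 0.7 -1.2  0.7] w 1.002
```

View pics/w7.png

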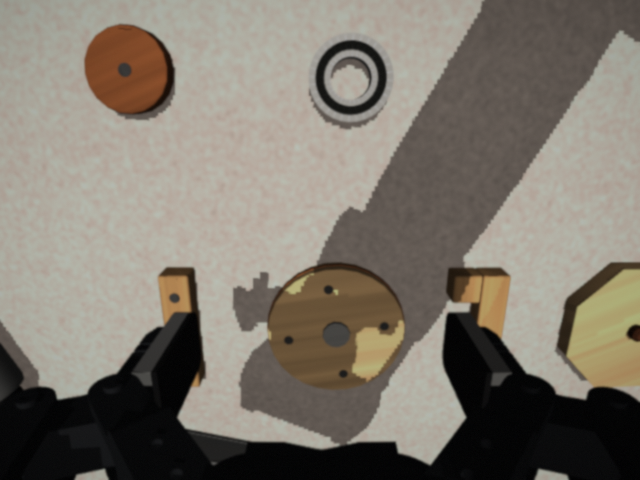

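The bar's near end is at (177,270), the L-jaw's at (493,272) and the faceplate disc at (336,333), so the layout looks symmetric. The bearing is at (351,80). Next, the bearing.

```bash
python3 - <<'E'
from h import *
o,a,d,T,P=comps('wrist','w7',ztop=.016)
for x in o:
    e=cv2.fitEllipse(x[2].astype(np.float32)); print(x[0].round(),np.round(e[0],1),np.round(e[1],1))
go(.4235,-.1635,.22,94.2)
E
```

```text
[127.  69.] [ 428.3 -327.9] [62.3 63.3]
[351.  76.] [ 423.3 -162.5] [61.1 61.7]
[336. 328.] [ 631.9 -156.2] [118.1 120.1]
[176. 292.] [ 608.  -296.2] [29.7 47.8]
[483. 296.] [591.2 -30.8] [44.4 66.6]
[218. 451.] [ 782.3 -263. ] [15.2 28.1]
yaw now 94.18 pos [ 0.5213 -0.1776  0.3725] turn [-0.01  0.02 -0.01] slide [3.86 0.85 6.1 ] mm [ 96.5  21.2 152.5] t 19.97 F [ 0.6 -0.4 -0.2] w 1.002
```

```bash
python3 -m creep '[{"slide":[0.8,0.2,0.8],"angular":[0,0,0]},{"slide":[0.8,0.2,0.8],"angular":[0,0,0]},{"slide":[0.8,0.2,0.8],"angular":[0,0,0]},{"slide":[0.8,0.2,0.8],"angular":[0,0,0]},{"slide":[0.66,0.05,0.8],"angular":[0,0,0]}]'
python3 -m creep '[{"slide":[0,0,0.8],"angular":[0,0,0]},{"slide":[0,0,0.7],"angular":[0,0,0]},{"slide":[0,0,0.5],"angular":[0,0,0]},{"slide":[0,0,0],"angular":[0,0,0]},{"slide":[0,0,0],"angular":[0,0,0]}]'
python3 -c "
from h import *
go(.4237,-.1635,.172,94.2)"
```

```text
time: 20.38
tool_pos: [0.4226, -0.1637, 0.2708]
tcp_rot: [0.113, -3.139, -0.0]
wrist_force: [-0.3, -0.2, -0.1]
width: 0.999
time: 20.8
tool_pos: [0.4234, -0.1639, 0.2212]
tcp_rot: [0.112, -3.137, -0.001]
wrist_force: [0.4, 0.9, -0.4]
width: 0.997
yaw now 94.10 pos [ 0.4234 -0.1639  0.2212] turn [ 0.01 -0.03 -0.02] slide [-0.01  0.01  1.97] mm [-0.3  0.3 49.2] t 20.80 F [ 0.4  0.9 -0.4] w 0.997
```

```bash
python3 -m creep '[{"slide":[0,0,0.6],"angular":[0,0,0]},{"slide":[0,0,0.5],"angular":[0,0,0]},{"slide":[0,0,0.4],"angular":[0,0,0]},{"slide":[0,0,0.3],"angular":[0,0,0]},{"slide":[0,0,0],"angular":[0,0,0]}]'
python3 -m creep '[{"slide":[0,0,0],"angular":[0,0,0]},{"slide":[0,0,0],"angular":[0,0,0]}]'
```

```text
time: 21.22
tool_pos: [0.4229, -0.1632, 0.1761]
tcp_rot: [0.113, -3.138, -0.001]
wrist_force: [-0.2, 0.1, 0.4]
width: 1.0
time: 21.38
tool_pos: [0.4236, -0.1634, 0.1776]
tcp_rot: [-0.114, 3.139, -0.001]
wrist_force: [-0.9, 0.5, 0.4]
width: 0.999
```

```bash
python3 -m creep '[{"slide":[0,0,0.1],"angular":[0,0,0]},{"slide":[0,0,0],"angular":[0,0,0]},{"slide":[0,0,0],"angular":[0,0,0]},{"slide":[0,0,0],"angular":[0,0,0]},{"slide":[0,0,0],"angular":[0,0,0]}]' 1 50
python3 -m creep '[{"slide":[0,0,0],"angular":[0,0,0]},{"slide":[0,0,0],"angular":[0,0,0]},{"slide":[0,0,0],"angular":[0,0,0]}]'
python3 -m creep '[{"slide":[0,0,-0.3],"angular":[0,0,0]},{"slide":[0,0,-0.6],"angular":[0,0,0]},{"slide":[0,0,-1],"angular":[0,0,0]},{"slide":[0,0,-1],"angular":[0,0,0]},{"slide":[0,0,-1],"angular":[0,0,0]}]'
python3 - <<'E'
from h import *
go(.53,.112,.36,94.2)
shot('wrist','w8')
E
```

```text
time: 21.8
tool_pos: [0.4234, -0.1632, 0.1756]
tcp_rot: [-0.113, 3.139, -0.0]
wrist_force: [-1.4, 1.3, 7.7]
width: 0.705
time: 22.05
tool_pos: [0.4234, -0.1632, 0.1756]
tcp_rot: [-0.113, 3.139, -0.0]
wrist_force: [-2.1, 1.7, 6.8]
width: 0.705
time: 22.47
tool_pos: [0.4225, -0.1629, 0.2729]
tcp_rot: [0.114, -3.138, -0.001]
wrist_force: [-0.2, -0.6, -2.3]
width: 0.701
yaw now 94.15 pos [ 0.4225 -0.1629  0.2729] turn [ 0.01 -0.02 -0.01] slide [-5.1  10.65 -3.48] mm [-127.4  266.3  -87.1] t 22.47 F [-0.2 -0.6 -2.3] w 0.701
```

View pics/w8.png

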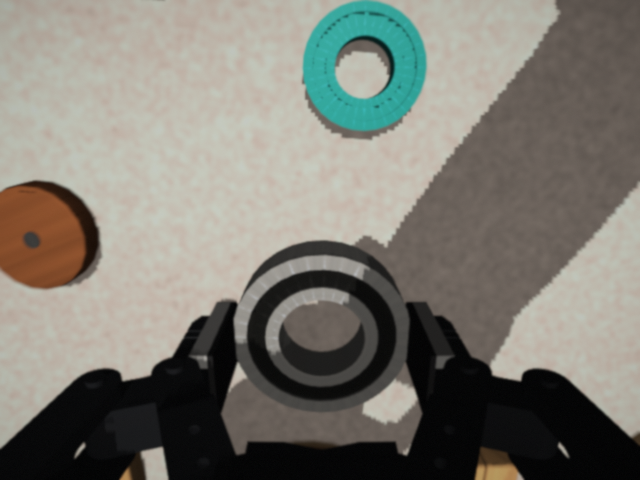

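```bash
python3 -m creep '[{"slide":[-0.4,1,-0.5],"angular":[0,0,0]},{"slide":[-0.4,1,-0.5],"angular":[0,0,0]},{"slide":[-0.4,1,-0.5],"angular":[0,0,0]},{"slide":[-0.4,1,-0.5],"angular":[0,0,0]},{"slide":[-0.4,1,-0.5],"angular":[0,0,0]}]'
python3 -m creep '[{"slide":[-0.4,1,-0.5],"angular":[0,0,0]},{"slide":[-0.4,1,-0.5],"angular":[0,0,0]},{"slide":[-0.4,1,0],"angular":[0,0,0]},{"slide":[-0.4,1,0],"angular":[0,0,0]},{"slide":[-0.4,1,0],"angular":[0,0,0]}]'
python3 -m creep '[{"slide":[-0.4,0.6,0],"angular":[0,0,0]},{"slide":[0,0,0],"angular":[0,0,0]},{"slide":[0,0,0],"angular":[0,0,0]}]'
python3 - <<'E'
from h import *
go(.6125,.111,.25,94.2)
shot('wrist','w9'); shot('top','t9')
m,f=model('wrist'); C=np.array(m['tool_from_camera'])
d=np.load('pics/w9.npz')['d']; v,u=np.mgrid[:480,:640]; px=np.c_[u.ravel(),v.ravel()]
Q=(rays('wrist',px)*d.reshape(-1,1))@C[:3,:3].T+C[:3,3]
k=(abs(Q[:,2]-.1596)<.004)&(abs(Q[:,1])<.028)&(abs(Q[:,0])<.05)
mk=k.reshape(480,640).astype(np.uint8)*255; n,l,s,c=cv2.connectedComponentsWithStats(mk); i=1+np.argmax(s[1:,4]); print(s[i],c[i])
q=Q[(l.ravel()==i)]; print('x range',q[:,0].min(),q[:,0].max(),'z',np.median(q[:,2]))
r=q[abs(q[:,1])<.003]; print(r[:,0].min(),r[:,0].max())
E
```

```text
time: 22.93
tool_pos: [0.4636, -0.0337, 0.3352]
tcp_rot: [-0.113, 3.14, -0.0]
wrist_force: [0.5, -0.1, -1.9]
width: 0.702
time: 23.35
tool_pos: [0.5047, 0.0948, 0.36]
tcp_rot: [-0.114, 3.139, -0.0]
wrist_force: [0.3, -0.6, -3.3]
width: 0.703
time: 23.6
tool_pos: [0.5135, 0.1098, 0.3593]
tcp_rot: [0.117, -3.139, 0.001]
wrist_force: [-0.7, -0.4, -2.6]
width: 0.704
yaw now 94.27 pos [0.5135 0.1098 0.3593] turn [-0.01 -0.01  0.02] slide [-3.95 -0.24  4.37] mm [-98.9  -6.1 109.3] t 23.60 F [-0.7 -0.4 -2.6] w 0.704
[  238   250   166   162 17187] [320.30348519 330.45796241]
x range -0.03163850436519254 0.031450922769747335 z 0.16003751233173064
-0.03130597644098049 0.031450922769747335
```

View pics/w9.png

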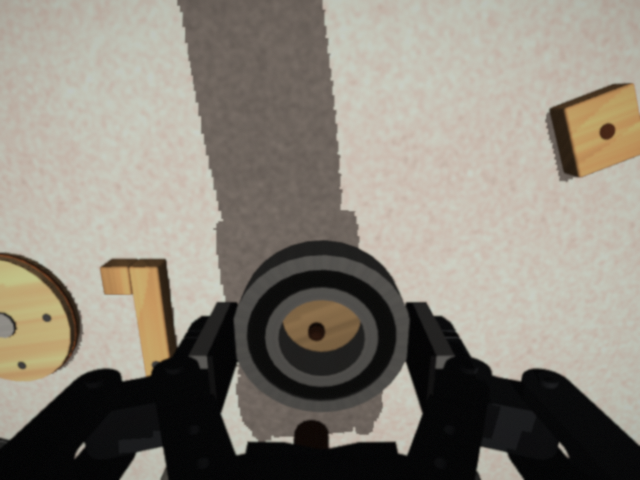

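View pics/t9.png

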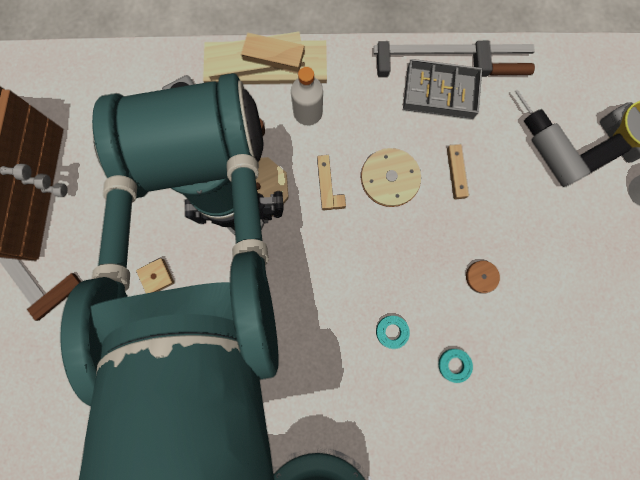

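The bearing is held centred, and the stub shows through its bore at (316,331). The top view now shows both jaws clear of the arm: L-jaw arm at (325,182), bar at (458,171).

```bash
python3 - <<'E'
from h import *
D=np.load('pics/w9.npz'); print('stub wrist',onplane('wrist',[(316.5,331)],.028,D['T']))
o,a,d,T,P=comps('top','t9',ztop=.022)
for x in o:
    W=x[2]; r=cv2.minAreaRect(W.astype(np.float32)); 
    if 560<r[0][0]<700 and -350<r[0][1]<0:
        print(x[0].round(),np.round(r[0],1),np.round(r[1],1),round(r[2],1))
        if r[0][1]>-60: print('ljaw',edge_angle(W,-24,0,(575,668)),edge_angle(W,-45,-24,(605,668)),W[:,0].min(),W[:,0].max())
        if r[0][1]<-250: print('bar',edge_angle(W,-292,-250,(595,688)),edge_angle(W,-330,-292,(595,688)),W[:,0].min(),W[:,0].max())
    if -170<r[0][1]<-140: W=onplane('top',x[3],.018)[:,:2]*1000; e=cv2.fitEllipse(W.astype(np.float32)); print('face',e)
E
```

```text
stub wrist [[0.60965256 0.11343994 0.028     ]]
[458. 171.] [ 642.5 -293. ] [109.9  26.7] 3.9
bar (np.float32(4.2), array([ 641.5, -281.1], dtype=float32), 44) (np.float32(3.98), array([ 635.6, -305.9], dtype=float32), 44) 588.2761828127433 697.0005503751335
[391. 176.] [ 630.8 -156.7] [116.2 118.3] 88.3
face ((632.4779663085938, -157.11985778808594), (116.6876220703125, 117.80772399902344), 77.8967514038086)
[328. 185.] [623.2 -36.3] [110.2  47.6] 4.8
ljaw (np.float32(4.29), array([620.7, -13.9], dtype=float32), 45) (np.float32(3.95), array([626.7, -35.2], dtype=float32), 31) 567.0950400425193 676.5597288581836
face ((326.03973388671875, -148.98776245117188), (60.27470397949219, 61.14968490600586), 161.25796508789062)
```

```bash
python3 -m creep '[{"slide":[-0.8,0,0.8],"angular":[0,0,0]},{"slide":[-0.8,-0.1,0.8],"angular":[0,0,0]},{"slide":[-0.8,-0.1,0.8],"angular":[0,0,0]},{"slide":[-0.8,0,0.8],"angular":[0,0,0]},{"slide":[-0.7,0,0.8],"angular":[0,0,0]}]'
python3 -m creep '[{"slide":[0,0,0.6],"angular":[0,0,0]},{"slide":[0,0,0.3],"angular":[0,0,0]},{"slide":[0,0,0],"angular":[0,0,0]},{"slide":[0,0,0],"angular":[0,0,0]},{"slide":[0,0,0],"angular":[0,0,0]}]'
python3 - <<'E'
from h import *
go(.6115,.112,.194,94.2)
shot('wrist','w10')
E
```

```text
time: 24.12
tool_pos: [0.612, 0.1096, 0.2588]
tcp_rot: [-0.111, 3.139, -0.0]
wrist_force: [0.2, -0.5, -1.4]
width: 0.703
time: 24.53
tool_pos: [0.6112, 0.1108, 0.2383]
tcp_rot: [-0.113, 3.138, 0.0]
wrist_force: [-0.1, -0.6, -1.3]
width: 0.701
yaw now 94.12 pos [0.6112 0.1108 0.2383] turn [ 0.    0.02 -0.02] slide [-0.01  0.05  1.77] mm [-0.4  1.2 44.3] t 24.53 F [-0.1 -0.6 -1.3] w 0.701
```

View pics/w10.png

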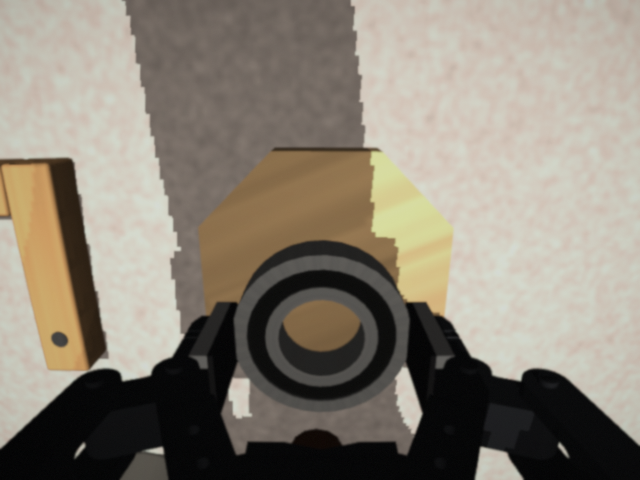

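```bash
python3 - <<'E'
from h import *
D=np.load('pics/w10.npz'); T=D['T']
W=onplane('wrist',[(275,150.5),(380,151.5),(199,231),(453,231),(204,290),(446,290)],.018,T); print((W*1000).round(1))
t=(W-T[:3,3])@T[:3,:3]; print((t*1000).round(1))
E
```

```text
[[555.1  86.6  18. ]
 [552.2 133.   18. ]
 [595.   52.4  18. ]
 [586.3 171.6  18. ]
 [625.3  54.3  18. ]
 [616.6 173.2  18. ]]
[[ 58.  -20.1 220.2]
 [ 57.6  26.4 220.2]
 [ 20.8 -57.1 220.3]
 [ 20.8  62.4 220.3]
 [ -9.6 -57.3 220.3]
 [ -9.5  61.9 220.3]]
```

```bash
python3 -m creep '[{"slide":[-0.1,0.07,0.6],"angular":[0,0,0]},{"slide":[0,0,0.5],"angular":[0,0,0]},{"slide":[0,0,0.3],"angular":[0,0,0]},{"slide":[0,0,0],"angular":[0,0,0]},{"slide":[0,0,0],"angular":[0,0,0]}]'
python3 -c "
from h import *
go(.6138,.1122,.194,94.2)"
```

```text
time: 25.0
tool_pos: [0.6127, 0.1131, 0.2004]
tcp_rot: [0.114, -3.136, 0.001]
wrist_force: [-0.7, 0.6, -1.7]
width: 0.705
yaw now 94.16 pos [0.6127 0.1131 0.2004] turn [-0.   -0.05 -0.01] slide [-0.04 -0.04  0.25] mm [-1.  -1.   6.4] t 25.00 F [-0.7  0.6 -1.7] w 0.705
```

```bash
python3 -m creep '[{"slide":[0,0,0],"angular":[0,0,0]},{"slide":[0,-0.03,0.25],"angular":[0,0,0]},{"slide":[0,0,0],"angular":[0,0,0]},{"slide":[0,0,0],"angular":[0,0,0]}]'
python3 -c "
from h import *
go(.6138,.1122,.194,94.2)"
```

```text
time: 25.33
tool_pos: [0.6135, 0.1123, 0.1956]
tcp_rot: [0.113, -3.139, 0.0]
wrist_force: [0.4, -0.4, -1.9]
width: 0.707
yaw now 94.14 pos [0.6135 0.1123 0.1956] turn [-0.   -0.01 -0.01] slide [-0.01 -0.    0.06] mm [-0.3 -0.1  1.6] t 25.33 F [ 0.4 -0.4 -1.9] w 0.707
```

```bash
python3 -m creep '[{"slide":[0,0,0.06],"angular":[0,0,0]},{"slide":[0,0,0.02],"angular":[0,0,0]},{"slide":[0,0,0],"angular":[0,0,0]}]'
python3 -m creep '[{"slide":[0,0,0],"angular":[0,0,0]},{"slide":[0,0,0],"angular":[0,0,0]},{"slide":[0,0,0],"angular":[0,0,0]},{"slide":[0,0,0],"angular":[0,0,0]}]' -1
python3 -m creep '[{"slide":[0,0,-0.4],"angular":[0,0,0]},{"slide":[0,0,-0.8],"angular":[0,0,0]},{"slide":[0,0,-1],"angular":[0,0,0]},{"slide":[0,0,-1],"angular":[0,0,0]},{"slide":[0.4,0,-1],"angular":[0,0,0]}]'
python3 -m creep '[{"slide":[0.9,0.5,-1],"angular":[0,0,0]},{"slide":[0.9,0.9,-1],"angular":[0,0,0]},{"slide":[0.9,0.9,-0.5],"angular":[0,0,0]},{"slide":[0.9,0.9,0],"angular":[0,0,0]},{"slide":[0.5,0.5,0],"angular":[0,0,0]}]'
python3 -m creep '[{"slide":[0,0,0],"angular":[0,0,0]},{"slide":[0,0,0],"angular":[0,0,0]}]'
python3 - <<'E'
from h import *
go(.436,.3066,.24,115)
shot('wrist','w11')
E
```

```text
time: 25.58
tool_pos: [0.6137, 0.1123, 0.1938]
tcp_rot: [-0.114, 3.139, 0.0]
wrist_force: [-0.5, -0.0, -2.3]
width: 0.704
time: 25.92
tool_pos: [0.6139, 0.1124, 0.1943]
tcp_rot: [-0.114, 3.139, 0.0]
wrist_force: [0.6, -0.9, 0.1]
width: 0.999
time: 26.33
tool_pos: [0.6048, 0.1116, 0.301]
tcp_rot: [-0.113, 3.137, 0.0]
wrist_force: [0.7, 0.5, 0.0]
width: 0.999
time: 26.75
tool_pos: [0.493, 0.1979, 0.3641]
tcp_rot: [-0.115, 3.136, 0.003]
wrist_force: [0.3, -0.4, -0.4]
width: 1.002
time: 26.92
tool_pos: [0.4942, 0.197, 0.3624]
tcp_rot: [-0.117, 3.138, 0.0]
wrist_force: [0.6, 0.4, 0.3]
width: 1.002
yaw now 94.26 pos [0.4942 0.197  0.3624] turn [-0.    0.03 -5.18] slide [0.26 4.96 4.9 ] mm [  6.4 124.  122.4] t 26.92 F [0.6 0.4 0.3] w 1.002
```

View pics/w11.png

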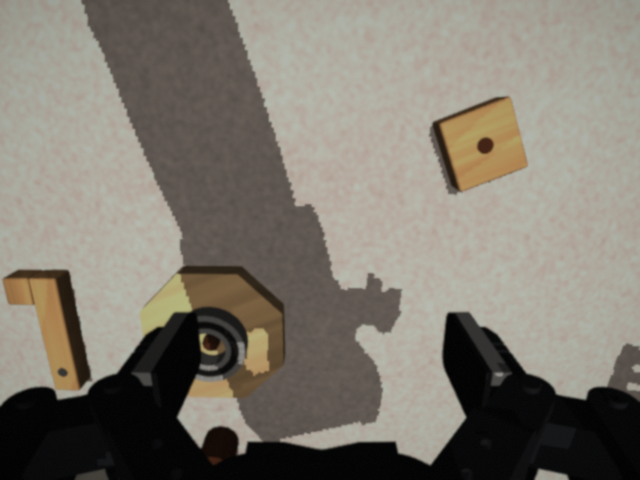

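The bearing lies on the octagon around the stub at (213,343). The block is at (483,145) with its hole at (485,146).

```bash
python3 - <<'E'
from h import *
o,a,d,T,P=comps('wrist','w11',ztop=.024)
for x in o:
    W=x[2]; r=cv2.minAreaRect(W.astype(np.float32))
    if x[0][1]<200: print(x[0].round(),np.round(r[0],1),np.round(r[1],1),round(r[2],1))
print(onplane('wrist',[(485.5,146)],.024,T))
go(.436,.3062,.24,115.4)
E
```

```text
[482. 143.] [435.7 310.6] [54.6 54.2] 25.7
[[0.43650141 0.31210474 0.024     ]]
yaw now 94.20 pos [0.4948 0.1965 0.3621] turn [-0.01  0.02 -5.3 ] slide [0.24 4.97 4.88] mm [  6.1 124.3 122.1] t 26.97 F [-0.9 -0.3 -0.1] w 0.995
```

```bash
python3 -m creep '[{"slide":[0,0.9,0.4],"angular":[0,0,-0.9]},{"slide":[0,0.9,0.4],"angular":[0,0,-0.9]},{"slide":[0,0.9,0.4],"angular":[0,0,-0.9]},{"slide":[0,0.9,0.4],"angular":[0,0,-0.9]},{"slide":[0,0.9,0.4],"angular":[0,0,-0.9]}]'
python3 -m creep '[{"slide":[0.3,0.3,0],"angular":[0,0,-0.8]},{"slide":[0,0,0],"angular":[0,0,0]},{"slide":[0,0,0],"angular":[0,0,0]}]'
python3 - <<'E'
from h import *
shot('wrist','w12')
o,a,d,T,P=comps('wrist','w12',ztop=.024)
for x in o:
    W=x[2]; r=cv2.minAreaRect(W.astype(np.float32))
    print(x[0].round(),np.round(r[0],1),np.round(r[1],1),round(r[2],1))
go(.436,.309,.24,115.5)
E
```

```text
time: 27.38
tool_pos: [0.474, 0.3065, 0.3108]
tcp_rot: [-0.605, 3.082, -0.0]
wrist_force: [0.1, 0.9, 1.0]
width: 1.002
time: 27.63
tool_pos: [0.4637, 0.3101, 0.311]
tcp_rot: [0.687, -3.065, 0.001]
wrist_force: [0.2, 0.1, -0.3]
width: 1.005
[342. 191.] [435.4 311.4] [54.  53.7] 26.0
yaw now 115.22 pos [0.464  0.3099 0.3114] turn [-0.01  0.01 -0.07] slide [1.03 0.45 2.86] mm [25.7 11.2 71.4] t 27.68 F [ 0.3 -0.1 -0.2] w 1.001
```

View pics/w12.png

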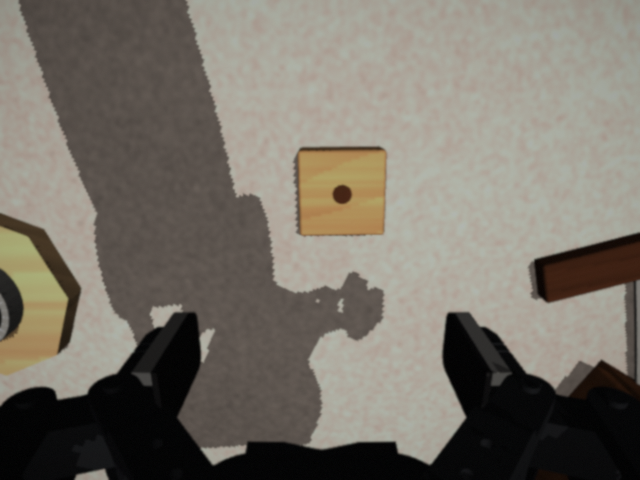

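```bash
python3 -c "
from h import *
go(.4358,.3102,.179,115.8)"
python3 -m creep '[{"slide":[0.5,0.2,0.8],"angular":[0,0,-0.14]},{"slide":[0.5,0.2,0.8],"angular":[0,0,0]},{"slide":[0.03,0.09,0.8],"angular":[0,0,0]},{"slide":[0,0,0.8],"angular":[0,0,0]},{"slide":[0,0,0.6],"angular":[0,0,0]}]'
python3 -m creep '[{"slide":[0,0,0.4],"angular":[0,0,0]},{"slide":[0,0,0],"angular":[0,0,0]},{"slide":[0,0,0],"angular":[0,0,0]}]'
python3 -c "
from h import *
go(.4358,.3102,.179,115.8)"
```

```text
yaw now 115.22 pos [0.464  0.3099 0.3114] turn [-0.01  0.01 -0.14] slide [1.01 0.5  5.3 ] mm [ 25.2  12.5 132.4] t 27.68 F [ 0.3 -0.1 -0.2] w 1.001
time: 28.1
tool_pos: [0.435, 0.3092, 0.2154]
tcp_rot: [-0.7, 3.062, -0.001]
wrist_force: [-0.3, -0.9, -0.4]
width: 1.004
time: 28.35
tool_pos: [0.4351, 0.3099, 0.2064]
tcp_rot: [0.702, -3.062, 0.0]
wrist_force: [0.4, 0.1, -0.4]
width: 0.997
yaw now 115.81 pos [0.4351 0.3099 0.2064] turn [-0. -0.  0.] slide [-0.03  0.    1.1 ] mm [-0.8  0.  27.4] t 28.35 F [ 0.4  0.1 -0.4] w 0.997
```

```bash
python3 -m creep '[{"slide":[-0.03,0,0.5],"angular":[0,0,0]},{"slide":[0,0,0.4],"angular":[0,0,0]},{"slide":[0,0,0.2],"angular":[0,0,0]},{"slide":[0,0,0],"angular":[0,0,0]},{"slide":[0,0,0],"angular":[0,0,0]}]'
python3 -m creep '[{"slide":[0,0,0],"angular":[0,0,0]},{"slide":[0,0,0],"angular":[0,0,0]},{"slide":[0,0,0],"angular":[0,0,0]},{"slide":[0,0,0],"angular":[0,0,0]},{"slide":[0,0,0],"angular":[0,0,0]}]' 1 50
python3 -m creep '[{"slide":[0,0,0],"angular":[0,0,0]},{"slide":[0,0,0],"angular":[0,0,0]},{"slide":[0,0,0],"angular":[0,0,0]}]'
python3 -m creep '[{"slide":[0,0,-0.3],"angular":[0,0,0]},{"slide":[0,0,-0.6],"angular":[0,0,0]},{"slide":[0,0,-1],"angular":[0,0,0]},{"slide":[0,0,-1],"angular":[0,0,0]},{"slide":[0,0,-1],"angular":[0,0,0]}]'
python3 -c "
from h import *
go(.53,.112,.40,94.2)"
```

```text
time: 28.77
tool_pos: [0.4348, 0.3105, 0.1782]
tcp_rot: [0.704, -3.06, 0.001]
wrist_force: [-0.3, 0.7, 0.6]
width: 1.0
time: 29.18
tool_pos: [0.4355, 0.311, 0.1796]
tcp_rot: [-0.704, 3.06, 0.001]
wrist_force: [-1.2, 1.6, 2.8]
width: 0.617
time: 29.43
tool_pos: [0.4355, 0.311, 0.1795]
tcp_rot: [-0.704, 3.06, 0.001]
wrist_force: [-0.4, 0.6, 5.8]
width: 0.619
time: 29.85
tool_pos: [0.4344, 0.3102, 0.2766]
tcp_rot: [0.704, -3.059, 0.001]
wrist_force: [0.6, 0.2, -0.3]
width: 0.615
yaw now 115.90 pos [0.4344 0.3102 0.2766] turn [-0.01 -0.04  5.43] slide [-3.23 -8.19 -4.94] mm [ -80.9 -204.7 -123.4] t 29.85 F [ 0.6  0.2 -0.3] w 0.615
```

```bash
python3 -m creep '[{"slide":[-0.4,-0.3,-0.8],"angular":[0,0,0.9]},{"slide":[-0.9,-0.3,-0.8],"angular":[0,0,0.9]},{"slide":[-0.9,-0.3,-0.8],"angular":[0,0,0.9]},{"slide":[-0.9,-0.3,-0.8],"angular":[0,0,0.9]},{"slide":[-0.9,-0.3,-0.8],"angular":[0,0,0.9]}]'
python3 -m creep '[{"slide":[-0.3,-0.3,0],"angular":[0,0,0.93]},{"slide":[0,0,0],"angular":[0,0,0]},{"slide":[0,0,0],"angular":[0,0,0]}]'
python3 - <<'E'
from h import *
go(.6138,.1124,.26,94.2)
shot('wrist','w13')
E
```

```text
time: 30.27
tool_pos: [0.5423, 0.3056, 0.377]
tcp_rot: [0.212, -3.133, 0.001]
wrist_force: [0.1, 0.7, -0.6]
width: 0.617
time: 30.52
tool_pos: [0.5501, 0.2989, 0.3755]
tcp_rot: [0.116, -3.137, 0.001]
wrist_force: [-1.0, -0.4, -0.2]
width: 0.613
yaw now 94.22 pos [0.5501 0.2989 0.3755] turn [-0.01 -0.03  0.  ] slide [-1.99 -7.62  4.62] mm [ -49.9 -190.6  115.5] t 30.52 F [-1.  -0.4 -0.2] w 0.613
```

View pics/w13.png

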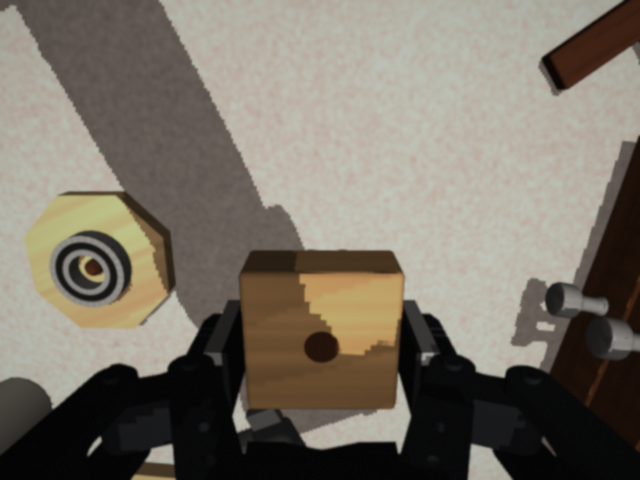

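```bash
python3 - <<'E'
from h import *
m,f=model('wrist'); C=np.array(m['tool_from_camera'])
D=np.load('pics/w13.npz'); d,T,a=D['d'],D['T'],D['a']; v,u=np.mgrid[:480,:640]; px=np.c_[u.ravel(),v.ravel()]
Q=(rays('wrist',px)*d.reshape(-1,1))@C[:3,:3].T+C[:3,3]
print('hole',Q.reshape(480,640,3)[347,321], Q.reshape(480,640,3)[300,280:370:20,2])
zt=np.median(Q.reshape(480,640,3)[290:330,280:360,2])
k=((abs(Q[:,2]-zt)<.003)&(abs(Q[:,1])<.03)&(abs(Q[:,0])<.05)).reshape(480,640)
q=Q.reshape(480,640,3)[k]; print('blk x',q[:,0].min(),q[:,0].max(),'y',q[:,1].min(),q[:,1].max(),zt)
P=(Q@T[:3,:3].T+T[:3,3]).reshape(480,640,3)
b=((P[...,2]>.030)&(P[...,2]<.04)&(u<140)&(v>200)&(v<330)).astype(np.uint8)
cc,_=cv2.findContours(b,cv2.RETR_EXTERNAL,cv2.CHAIN_APPROX_NONE); cc=max(cc,key=len).reshape(-1,2)
W=onplane('wrist',cc,.034,T)[:,:2]*1000; print('bearing',cv2.fitEllipse(W.astype(np.float32)),np.median(P[b>0][:,2]))
print('stub',onplane('wrist',[(94,268)],.028,T))
E
```

```text
hole [-0.0006794   0.00034785  0.15539742] [0.15507983 0.15636717 0.15554566 0.15535154 0.03066775]
blk x -0.027517590223747848 0.027156296028579545 y -0.029930588256695933 0.029959976911931547 0.15540237963174408
bearing ((613.1179809570312, 113.71558380126953), (61.70726013183594, 63.96415328979492), 30.214014053344727) 0.03376292262884503
stub [[0.61214588 0.11659311 0.028     ]]
```

```bash
python3 -m creep '[{"slide":[-0.25,-0.9,0.3],"angular":[0,0,0]},{"slide":[-0.25,-0.9,0.4],"angular":[0,0,0]},{"slide":[-0.25,-0.9,0.4],"angular":[0,0,0]},{"slide":[-0.25,-0.9,0.5],"angular":[0,0,0]},{"slide":[-0.25,-0.9,0.5],"angular":[0,0,0]}]'
python3 -m creep '[{"slide":[-0.25,-1,0.5],"angular":[0,0,0]},{"slide":[-0.25,-1,0.5],"angular":[0,0,0]},{"slide":[-0.25,-1,0.5],"angular":[0,0,0]},{"slide":[0,0,0.5],"angular":[0,0,0]},{"slide":[0,0,0],"angular":[0,0,0]}]'
python3 -c "
from h import *
go(.6138,.1125,.2138,94.2)"
```

```text
time: 30.98
tool_pos: [0.5883, 0.1891, 0.322]
tcp_rot: [0.119, -3.136, 0.001]
wrist_force: [0.3, -0.1, -0.9]
width: 0.621
time: 31.4
tool_pos: [0.6114, 0.1151, 0.2693]
tcp_rot: [0.113, -3.131, 0.001]
wrist_force: [-0.4, 0.1, -0.5]
width: 0.619
yaw now 94.15 pos [0.6114 0.1151 0.2693] turn [-0.   -0.12 -0.01] slide [-0.09 -0.11  2.22] mm [-2.2 -2.8 55.5] t 31.40 F [-0.4  0.1 -0.5] w 0.619
```

```bash
python3 -m creep '[{"slide":[0,-0.08,0.6],"angular":[0,0,0]},{"slide":[0,0,0.5],"angular":[0,0,0]},{"slide":[0,0,0.4],"angular":[0,0,0]},{"slide":[0,0,0],"angular":[0,0,0]},{"slide":[0,0,0],"angular":[0,0,0]}]'
python3 -m creep '[{"slide":[0,0,0],"angular":[0,0,0]}]'
python3 -c "
from h import *
go(.6138,.1125,.2138,94.2)"
```

```text
time: 31.82
tool_pos: [0.6132, 0.1148, 0.2352]
tcp_rot: [0.117, -3.137, 0.0]
wrist_force: [-0.4, -0.4, -0.2]
width: 0.613
time: 31.9
tool_pos: [0.6141, 0.1147, 0.2367]
tcp_rot: [-0.116, 3.139, 0.0]
wrist_force: [-0.6, 0.0, 0.1]
width: 0.617
yaw now 94.24 pos [0.6141 0.1147 0.2367] turn [0.   0.   0.01] slide [ 0.02 -0.09  0.91] mm [ 0.5 -2.1 22.9] t 31.90 F [-0.6  0.   0.1] w 0.617
```

```bash
python3 -m creep '[{"slide":[0.02,-0.09,0.5],"angular":[0,0,0]},{"slide":[0,0,0.3],"angular":[0,0,0]},{"slide":[0,0,0],"angular":[0,0,0]},{"slide":[0,0,0],"angular":[0,0,0]}]'
python3 -c "
from h import *
go(.6138,.1125,.2138,94.2)"
```

```text
time: 32.23
tool_pos: [0.6132, 0.1116, 0.2152]
tcp_rot: [0.114, -3.137, 0.0]
wrist_force: [0.2, -0.8, 0.2]
width: 0.619
yaw now 94.17 pos [0.6132 0.1116 0.2152] turn [-0.   -0.03 -0.01] slide [-0.03  0.04  0.05] mm [-0.7  0.9  1.4] t 32.23 F [ 0.2 -0.8  0.2] w 0.619
```

```bash
python3 -m creep '[{"slide":[0,0.03,0],"angular":[0,0,0]},{"slide":[0,0,0],"angular":[0,0,0]},{"slide":[0,0,0],"angular":[0,0,0]}]'
python3 -c "
from h import *
go(.6138,.1125,.2138,94.2)"
```

```text
time: 32.48
tool_pos: [0.614, 0.1126, 0.2167]
tcp_rot: [-0.115, 3.139, 0.0]
wrist_force: [0.4, -1.0, 0.2]
width: 0.617
yaw now 94.18 pos [0.614  0.1126 0.2167] turn [ 0.    0.01 -0.  ] slide [ 0.01 -0.    0.12] mm [ 0.2 -0.   2.9] t 32.48 F [ 0.4 -1.   0.2] w 0.617
```

```bash
python3 -m creep '[{"slide":[0,0,0.1],"angular":[0,0,0]},{"slide":[0,0,0.03],"angular":[0,0,0]},{"slide":[0,0,0],"angular":[0,0,0]},{"slide":[0,0,0],"angular":[0,0,0]}]'
python3 -m creep '[{"slide":[0,0,0],"angular":[0,0,0]},{"slide":[0,0,0],"angular":[0,0,0]},{"slide":[0,0,0],"angular":[0,0,0]},{"slide":[0,0,0],"angular":[0,0,0]}]' -1
python3 -m creep '[{"slide":[0,0,-0.3],"angular":[0,0,0]},{"slide":[0,0,-0.8],"angular":[0,0,0]},{"slide":[0,0,-1],"angular":[0,0,0]},{"slide":[0,0,-1],"angular":[0,0,0]},{"slide":[0.4,0,-1],"angular":[0,0,0]}]'
python3 -m creep '[{"slide":[0.9,0,-1],"angular":[0,0,0]},{"slide":[0.9,0,-1],"angular":[0,0,0]},{"slide":[0.9,0,0],"angular":[0,0,0]},{"slide":[0.6,0,0],"angular":[0,0,0]},{"slide":[0,0,0],"angular":[0,0,0]}]'
python3 -m creep '[{"slide":[0,0,0],"angular":[0,0,0]},{"slide":[0,0,0],"angular":[0,0,0]}]'
python3 - <<'E'
from h import *
go(.45,.40,.40,94.2)
shot('wrist','w14')
E
```

```text
time: 32.82
tool_pos: [0.614, 0.1126, 0.2136]
tcp_rot: [-0.115, 3.139, 0.0]
wrist_force: [0.3, -0.0, 3.1]
width: 0.619
time: 33.15
tool_pos: [0.6136, 0.1125, 0.2127]
tcp_rot: [0.115, -3.139, 0.0]
wrist_force: [0.1, -1.1, -0.5]
width: 0.999
time: 33.57
tool_pos: [0.6047, 0.1118, 0.3172]
tcp_rot: [-0.114, 3.138, 0.0]
wrist_force: [0.5, 1.0, 0.4]
width: 1.003
time: 33.98
tool_pos: [0.5191, 0.1056, 0.3667]
tcp_rot: [0.115, -3.139, -0.0]
wrist_force: [0.2, 0.1, 0.0]
width: 0.993
time: 34.15
tool_pos: [0.5219, 0.1058, 0.3659]
tcp_rot: [-0.115, 3.138, 0.0]
wrist_force: [-0.5, -1.3, 0.4]
width: 0.998
yaw now 94.19 pos [0.5219 0.1058 0.3659] turn [ 0.    0.02 -0.  ] slide [ 2.01 11.95 -1.36] mm [ 50.2 298.7 -34.1] t 34.15 F [-0.5 -1.3  0.4] w 0.998
```

View pics/w14.png

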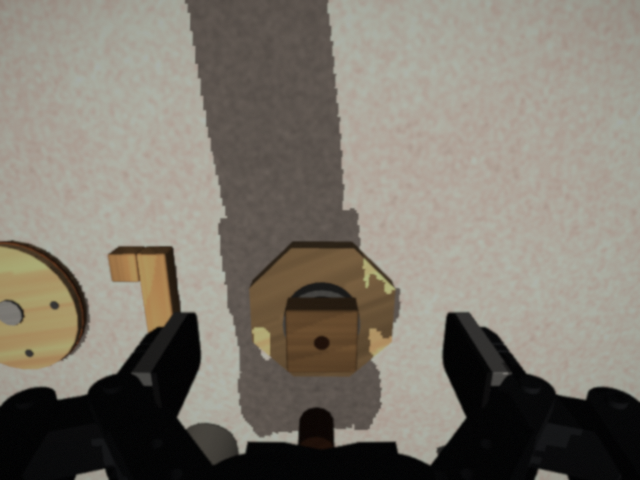

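The block sits on the bearing, hole at (321,343). I'll move the arm out of the way to the left and check from above.

```bash
python3 -m creep '[{"slide":[0.5,1,-0.3],"angular":[0,0,0]},{"slide":[0.5,1,-0.3],"angular":[0,0,0]},{"slide":[0.5,1,-0.3],"angular":[0,0,0]},{"slide":[0.5,1,-0.3],"angular":[0,0,0]},{"slide":[0.5,1,-0.3],"angular":[0,0,0]}]'
python3 -m creep '[{"slide":[0.4,1,0],"angular":[0,0,0]},{"slide":[0.4,1,0],"angular":[0,0,0]},{"slide":[0.4,1,0],"angular":[0,0,0]},{"slide":[0.4,1,0],"angular":[0,0,0]},{"slide":[0.4,1,0],"angular":[0,0,0]}]'
python3 -m creep '[{"slide":[0.2,1,0],"angular":[0,0,0]},{"slide":[0.2,1,0],"angular":[0,0,0]},{"slide":[0.2,1,0],"angular":[0,0,0]},{"slide":[0.2,1,0],"angular":[0,0,0]},{"slide":[0,0,0],"angular":[0,0,0]}]'
python3 - <<'E'
from h import *
shot('top','t15'); shot('scene','s15')
o,a,d,T,P=comps('top','t15',zmin=.011)
for x in o:
    W=x[2]; r=cv2.minAreaRect(W.astype(np.float32)); e=cv2.fitEllipse(W.astype(np.float32))
    if 380<r[0][0]<800 and -350<r[0][1]<250:
        print(x[0].round(),'z%.4f'%x[1],np.round(r[0],1),np.round(r[1],1),round(r[2],1),np.round(e[0],1))
        if r[0][0]>560 and -60<r[0][1]<0: print('ljaw',edge_angle(W,-24,0,(575,668)),edge_angle(W,-45,-24,(605,668)),W[:,0].min(),W[:,0].max())
        if r[0][0]>560 and r[0][1]<-250: print('bar',edge_angle(W,-292,-250,(595,688)),edge_angle(W,-330,-292,(595,688)),W[:,0].min(),W[:,0].max())
E
```

```text
time: 34.62
tool_pos: [0.4502, 0.227, 0.4031]
tcp_rot: [0.114, -3.139, 0.0]
wrist_force: [-0.4, 0.5, -0.0]
width: 1.002
time: 35.03
tool_pos: [0.3911, 0.3485, 0.4028]
tcp_rot: [0.115, -3.139, 0.0]
wrist_force: [1.6, 0.3, 0.2]
width: 0.999
time: 35.45
tool_pos: [0.3633, 0.4492, 0.4025]
tcp_rot: [0.119, -3.139, -0.003]
wrist_force: [0.7, 0.2, 0.0]
width: 1.0
[308. 113.] z0.0666 [757.1   9.3] [54.7 20.8] 89.3 [789.6   7.7]
[458. 171.] z0.0225 [ 642.5 -292.9] [109.8  26.5] 3.9 [ 642.7 -293. ]
bar (np.float32(3.73), array([ 641.4, -281. ], dtype=float32), 44) (np.float32(3.82), array([ 641.1, -305.3], dtype=float32), 45) 588.1697540030799 696.8291596062662
[391. 176.] z0.0186 [ 631.7 -157.3] [116.6 118.9] 88.3 [ 632.5 -157.2]
[328. 185.] z0.0223 [623.1 -36.6] [110.   47.8] 4.3 [613.1 -32.3]
ljaw (np.float32(4.3), array([621.1, -13.8], dtype=float32), 45) (np.float32(4.18), array([636.6, -34.1], dtype=float32), 35) 568.7473352879472 676.4592345174782
[257. 187.] z0.0559 [615.  111.5] [55.2 54.2] 4.2 [615.4 111.4]
[483. 276.] z0.0187 [ 428.8 -328.6] [60.9 59.9] 89.2 [ 428.8 -328.4]
```

View pics/t15.png

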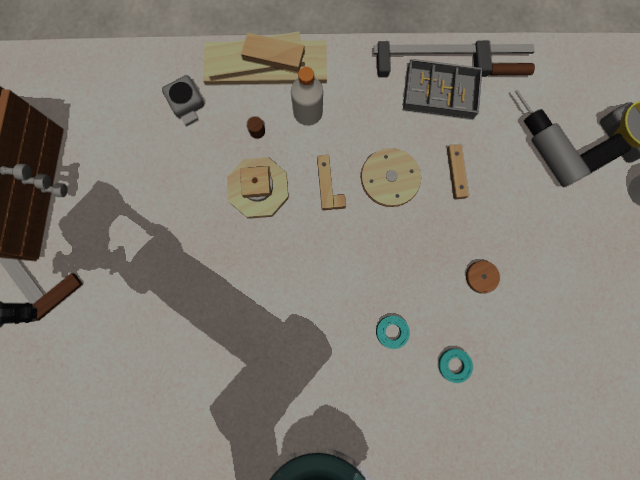

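View pics/s15.png

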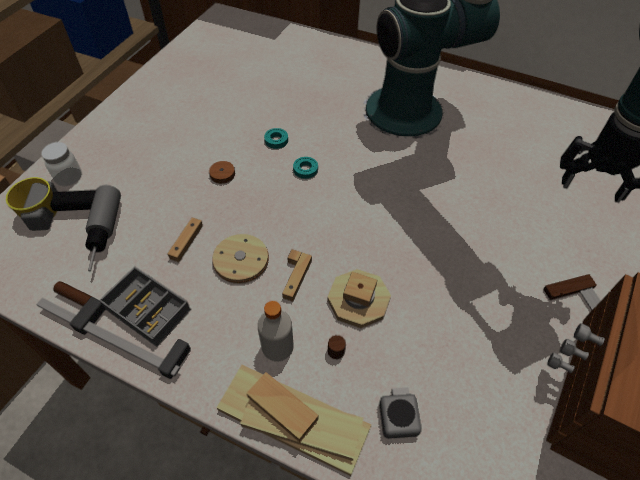

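```bash
python3 -m creep '[{"slide":[0,0,0],"angular":[0,0,0]},{"slide":[0,0,0],"angular":[0,0,0]}]'; python3 -c "
from workcell import order
print(order.finish_job())"
```

```text
time: 35.72
tool_pos: [0.3643, 0.4445, 0.4026]
tcp_rot: [0.113, -3.139, 0.001]
wrist_force: [-0.3, -0.0, -0.6]
width: 1.002
the job is handed in; nothing more can be done
None
```

The row is laid out and stacked as asked, and I handed it in at 35.7 s of the 96 s, with the arm well clear. I placed the parts in the order given. The L-jaw was about 2° off square the first time, so I gripped it again and straightened it. These are my last checks; handing in gave no verdict:

- **Squareness:** both jaws lie flat. In the last top view the L-jaw is at about 4.2° and the bar at about 3.8°. Square across the row is 3.9° by the top camera and 4.4° by the wrist camera.
- **Spacing:** the target was 135 mm. The top view gives the L-jaw about 133 mm from the faceplate and 136 mm from the octagon, and the bar about 136 mm from the faceplate. The wrist view put the L-jaw within about 1 mm of halfway. I left this disagreement of 1–2 mm as it was, because another re-grip could have been just as far off.
- **Stack:** a wrist picture showed the bearing around the stub, with its top at 33.8 mm (34 mm expected), so it lies flat. The block is centred on it, about 1 mm from the octagon's centre.
- **Left alone:** the wheel is within 1 mm of where it stood. The dowel, glue bottle and turquoise rings look unmoved in the last pictures.

The largest wrist force in the readings was about 12 N, against the 120 N limit.

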